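# Pack the dye box and hold its lid half open

## Task

Pack the dye box: set the pot with the black lid upright in it and lay the blue and white marker and the green clothes peg flat on its floor, in any order, while the lid stands tipped back. Then bring the lid forward with the fingers to 45 degrees above shut and finish still holding it there in the gripper, so that I can screw on its new stay; without one it drops if let go, so never let it drop towards shut. Leave the other things on the table alone.

Things in the scene. Friction and masses are not known exactly. Their poses are not given: they have to be found in the camera images.
- dye_box: open plywood box fixed to the table, outer 180 (x) x 236 (y) x 58 mm high, walls and floor 8 mm thick (inside 164 x 220 mm, floor at 8 mm). Origin: centre of its underside; z up, +x to the hinged far side, -x to the front with a small brass catch plate. It stands at a varying place and yaw
- lid: plywood lid of that box, 182 x 236 x 10 mm, 0.3 kg. Origin on the hinge axis (box x = +90 mm, y = 0, z = 58 mm). It runs from there along its own -x; own z is its thickness (0 underside, 10 mm top); own y lies along the hinge. A dark wooden finger tab, 76 mm wide, 10 mm thick, flush with the lid, reaches 22 mm beyond the middle of its free edge (tip 204 mm from the hinge)
- lid_angle (a joint): opening of the lid: 0 shut and level, 0.785 = 45 degrees, 1.57 upright, 1.85 its stop, leaning back away from the front. It starts between 1.65 and 1.85, where it stays by itself (slight hinge friction, 0.06 N m); from below about 1.3 it falls shut when let go
- lid_hinge (a point): on the lid 5 mm above its underside (mid thickness), straight over the hinge axis, mid length; axes as lid
- lid_tab (a point): grip point of the finger tab: mid thickness, mid width, 192 mm from the hinge, 12 mm from the tab's tip; axes as lid (-x points out of the tab's tip)
- black_lid_pot: to pack: round clear screw pot of purple dye with black ribbed lid, 54 mm diameter, 44 mm high; the pot's body and lid may both be gripped. Origin: centre of its underside, z up
- marker: to pack: white marker pen with blue cap, 17 x 135 x 16 mm, lying; long axis is its y. Origin: centre of its underside
- green_peg: to pack: green clothes peg, 15 x 72 x 12 mm, lying, long axis is its y. Origin: centre of its underside
- cream_lid_pot: bystander: green-labelled pot with cream lid, 60 mm diameter, 52 mm high. Origin: centre of its underside
- wooden_peg: bystander: natural wooden clothes peg, 15 x 72 x 12 mm, long axis y. Origin: centre of its underside
- tape_roll: bystander: roll of tape lying flat, 100 mm across, 25 mm high. Origin: centre of its underside
- clear_cup: bystander: clear plastic cup, 70 mm across, 81 mm high. Origin: centre of its underside
- pencil: bystander: yellow pencil, 7 x 156 x 7 mm, long axis y. Origin: centre of its underside

How it is judged:
By the outcome, as a careful person would: the job done as asked, in the order asked, and still so for the second after the job is handed in, while the arm keeps its last pose, push and grip.
It also fails if it takes over 72 s, if anything falls off the work surface, if the arm or the gripper's body presses on something with over 40 N, if the wrist force passes 120 N, or if a joint passes its speed limit or range.

## Robot

A 6-joint arm with a two-finger parallel gripper is mounted at the origin on a cart in front of the work surface, level with it; the furniture and walls round the work are solid. World frame = base frame: x ahead of the robot, y to its left, z up, the work surface at z = 0. Lengths are in m, angles in degrees, forces in N, time in s.
With the tool pointing down it reaches from about 0.4 to 0.825 m from the base axis. Payload 7 kg.
Tool frame: the origin (TCP) lies at the very end of the fingers, on their centre line; the grasp point (between the pads) lies 19 mm behind it; z points along the fingers, y is the line along which they close (so a half turn about z gives the same grasp; the last joint's range is limited). The gripper opens to 88 mm and grips with 3 to 60 N. Pads are 19 mm wide; open, the fingers measure 130 mm over their backs; the gripper's body (78 mm by 193 mm) begins 47 mm behind the grasp point.
Start: joints at [90.017, 20.546, 0.682, 0, -70.136, -16.507], TCP at [0.192, 0.647, 0.227] pointing down, gripper open.
Joint ranges: [-176.03, 176.03], [-82.01, 121.73], [-58.28, 71.71], [-173.87, 95.51], [-174.79, -0.11], [-173.66, 173.66]. Speed limits (degrees/s): [136.94, 136.94, 172.46, 180, 180, 180].

## Interface

Orientations are given as [roll, pitch, yaw] about the fixed x, y, z axes, in that order (R = Rz(yaw) Ry(pitch) Rx(roll)).
In Python, from plant import get_obs, snapshot, camera_params, close_job, boxes_of, cut_out, landmark_of gives the robot as it stands.
- The arm moves only by the shell command python3 -m inch 'ROWS' [OPENING]. ROWS is text: rows parted by semicolons, each of 6 numbers parted by spaces: the shift along the tool's x, y, z in units of 30 cm (1.0 is 30 cm), then the turn, a rotation vector about the tool's x, y, z in units of pi rad (1.0 is pi rad). A call has 1 to 10 rows; each row is the pose to reach, as a shift and turn from the pose commanded when the call began, along the tool's axes at that moment, turning the shorter way round; what a row does not reach only later rows make up. A row lasts 1/12 s, in which the tool goes at most 41.7 mm and 7.16 degrees, less where a joint would pass 70% of its speed; a pose out of reach is approached as far as the arm can. A call with a number of a shift or a turn outside -1 to 1 is refused whole. A call with a gripper value outside its range is refused whole. OPENING is the closure, from -1 (fully open) to 1 (shut), set as the call begins (- or left out, the last holds). The fingers move at their own pace and stop on an object; the grip force is fixed at half the most. Time passes only in rows, so rows that repeat a pose let the fingers close. It gives the time, the measured TCP pose, the force, the opening and the grip force at its end, in the units of the state.
- get_obs(): the state, without advancing time (a new reading comes with each control period).
- snapshot(name): name is "side" or "top" or "wrist"; returns the picture (480x640x3 uint8, red, green, blue); there is no depth.
- camera_params(name): a dict with "mtx" (3x3 intrinsics, pixels), "rvec" (rotation vector, rad) and "tvec" (3), from world to camera coordinates, as OpenCV has them. Camera axes: x right, y down, z forward; pixel columns grow to the right and rows downward; lengths in m; the calibration is good to about 2 mm. A picture is of the moment at which its call begins: read the wrist's pose just before it. camera_params takes no time and is no camera call; for the wrist camera it gives the pose at the moment of the call.
- close_job(): hands the job in; it is judged then, once.
Trained networks look in the newest picture that a camera, given by its name, has taken for a name from the list of things; names that differ only in an ending like _2 or _b are one class to them, and where a whole thing is asked for, a point or a joint stands for the part that bears it (a point fixed in the world has none). Each returns a list of dicts, best first, with "p" (0 to 1); they miss things now and then, are a little off and sometimes report something else, mostly with a low value. They report only what shows in the picture. A call takes as long as a camera call.
- boxes_of(camera, thing): "rect" ([left, top, width, height] in pixels, round what is visible of it).
- cut_out(camera, thing): "pixels" (480x640 bool, what is visible of it) and "rect" ([left, top, width, height] in pixels, round what is visible of it).
- landmark_of(camera, thing): "uv" ([column, row] in pixels: a listed point, or the origin of a listed thing).
The state is a dict: "clock": time; "joint_pos": joint angles; "qvel": joint speeds; "tau": joint torques, N m; "tool_pos": TCP position; "orientation": TCP orientation; "force": force on the tool from outside, world axes, zero at the start; "moment": the same for the moment, N m; "opening": finger opening in m; "gripper_force": force on a finger pad.
Only numpy, scipy, OpenCV 4.12 (cv2) and the standard library are available. Lean on these libraries where they do the work, as an engineer would, in place of code of your own. Each camera call takes 0.05 s, during which the arm holds its last target. There are 200 camera calls.

## Working session

There is one attempt and no reset: what is moved stays moved. The work goes in short steps, Python scripts to look and compute and a shell command to move; the robot and the scene stay as the last step left them, time stands still between calls to the robot, and variables do not carry over. Pictures are saved under pics/ and viewed, at most 11 in all, crops included, and the job is handed in when it is done.

```bash
ls; mkdir -p pics
python3 - <<'E'
from plant import *
import cv2
for c in ["top","side"]:
    cv2.imwrite(f"pics/{c}0.png",snapshot(c)[:,:,::-1])
o=get_obs();print(o)
E
```

```text
pics
{'clock': 0.1, 'joint_pos': array([ 9.00155777e+01,  2.05869570e+01,  6.39397274e-01, -1.75300483e-02,
       -7.01382153e+01, -1.65048661e+01]), 'qvel': array([ 0.0594007 , -0.16527869,  0.26629877,  0.17923622,  0.00383159,
        0.08424953]), 'tau': array([-6.17831884e-04, -5.84162486e+01,  2.93752885e+01,  7.01539904e+00,
        1.01691057e-02, -5.44920022e-05]), 'tool_pos': array([0.19151536, 0.64679231, 0.22572412]), 'orientation': array([ 1.79913077e+02, -8.56927419e-03, -1.64952501e+01]), 'force': array([-0.39538586, -0.66397992, -0.31184435]), 'moment': array([ 0.01290863,  0.0052517 , -0.03746024]), 'gripper_force': 0.0, 'opening': 0.08769652795732281}
```

View pics/top0.png

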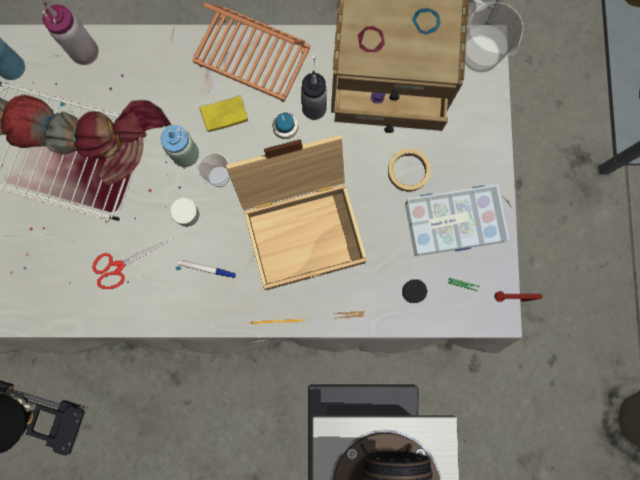

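View pics/side0.png

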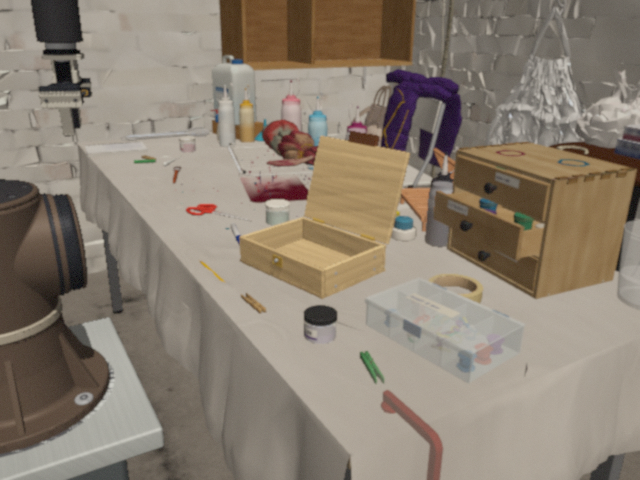

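The top view shows the box at about (305,240), with the lid tab at (283,148). The pot is at (414,291), the peg at (463,284) and the marker at (205,269). The side view confirms the lid is tipped back. Next I'll measure all of these.

```bash
cat > h.py <<'E'
import numpy as np, cv2
from plant import *
from scipy.spatial.transform import Rotation as R
def ray(cam,uv,z):
    p=camera_params(cam);M=cv2.Rodrigues(np.array(p["rvec"],float))[0];t=np.array(p["tvec"],float).ravel()
    d=M.T@np.linalg.inv(p["mtx"])@np.array([uv[0],uv[1],1.]);c=-M.T@t
    return c+d*(z-c[2])/d[2]
def proj(cam,P):
    p=camera_params(cam);return cv2.projectPoints(np.array(P,float).reshape(-1,1,3),np.array(p["rvec"],float),np.array(p["tvec"],float),np.array(p["mtx"],float),None)[0].reshape(-1,2)
def axis(cam,px,z):
    "centre, size, yaw of the long axis (deg from world x) of mask pixels at height z"
    v,u=np.nonzero(px);P=np.array([ray(cam,(a,b),z)[:2] for a,b in zip(u,v)])
    r=cv2.minAreaRect((P*1000).astype(np.float32));w,v=np.linalg.eigh(np.cov(P.T));a=v[:,1]
    return np.round(P.mean(0),4),np.round(np.array(r[0])/1000,4),np.round(r[1]),round(float(np.degrees(np.arctan2(a[1],a[0]))),1)
def rel(pos,rpy):
    "shift/turn from current measured pose, in the units of the moves"
    o=get_obs();A=R.from_euler('xyz',o["orientation"],degrees=True);B=R.from_euler('xyz',rpy,degrees=True)
    return np.round(np.r_[A.inv().apply(np.array(pos)-o["tool_pos"])/.3,(A.inv()*B).as_rotvec()/np.pi],3)
E
python3 - <<'E'
from h import *
snapshot("top");snapshot("side")
for n,z in [("black_lid_pot",.044),("marker",.012),("green_peg",.008),("cream_lid_pot",.052),("wooden_peg",.008),("pencil",.005)]:
    for c in cut_out("top",n)[:2]: print(n,round(c["p"],2),c["rect"],*axis("top",c["pixels"],z))
for n in ["dye_box","lid","lid_hinge","lid_tab","black_lid_pot"]:
    for cam in ["top","side"]:
        print(n,cam,[(round(l["p"],2),np.round(l["uv"],1)) for l in landmark_of(cam,n)[:2]])
for uv in [(247,211),(265,287),(365,260),(345,190)]: print(uv,ray("top",uv,.058))
c=cut_out("top","marker");
E
```

```text
black_lid_pot 0.64 [400.9, 281.7, 26.1, 19.8] [ 0.4246 -0.0659] [ 0.4244 -0.0662] [51. 55.] 100.7
marker 0.76 [177.9, 259.7, 59.2, 17.7] [0.4774 0.4018] [0.4773 0.3997] [135.  19.] 76.9
green_peg 0.75 [450.7, 277.8, 20.4, 9.1] [ 0.4439 -0.1772] [ 0.4441 -0.1763] [48. 11.] 73.4
cream_lid_pot 0.72 [250.1, 316.8, 63.1, 3.8] [0.3576 0.2395] [0.3583 0.2271] [  6. 131.] 92.7
cream_lid_pot 0.63 [170.4, 198.4, 29.7, 30.6] [0.5996 0.4456] [0.6001 0.4461] [70. 55.] 47.5
pencil 0.77 [250.8, 318.9, 64.7, 3.5] [0.3593 0.2344] [0.3596 0.2297] [  7. 140.] 92.9
dye_box top [(0.76, array([306.3, 237.5]))]
dye_box side [(0.69, array([313.1, 262.5]))]
lid top [(0.6, array([297. , 197.2]))]
lid side [(0.77, array([340.8, 228. ])), (0.18, array([454.5, 295.8]))]
lid_hinge top [(0.56, array([293.7, 197.1]))]
lid_hinge side [(0.6, array([343.6, 227. ]))]
lid_tab top [(0.57, array([285.5, 149.5]))]
lid_tab side [(0.86, array([363.4, 136.6])), (0.28, array([235.7, 238.6]))]
black_lid_pot top [(0.61, array([413.6, 293.3]))]
black_lid_pot side [(0.61, array([320.1, 333.1]))]
(247, 211) [0.59994372 0.30470418 0.058     ]
(265, 287) [0.43072836 0.2623757  0.058     ]
(365, 260) [0.49022296 0.04332606 0.058     ]
(345, 190) [0.64799152 0.08627799 0.058     ]
```

Run:
```python
from h import *
im=snapshot("top")[:,:,::-1]
a=cv2.resize(im[125:300,215:385],None,fx=4,fy=4,interpolation=cv2.INTER_CUBIC)
cv2.imwrite("pics/c1.png",a[:600])
a=a
print(a.shape)
```

```text
(700, 680, 3)
```

View pics/c1.png

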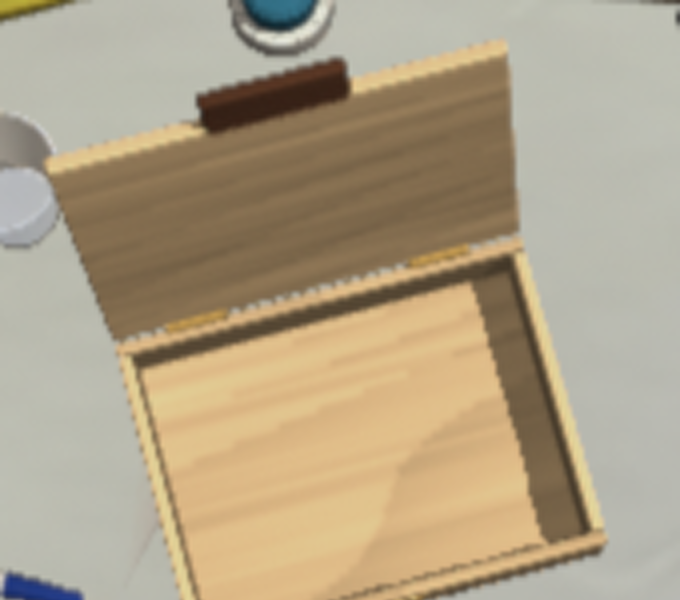

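```bash
cat >> h.py <<'E'
def lidpt(b,q):  # b = x,y,yaw,angle ; lid coordinates to world
    x,y,w,a=b; q=np.atleast_2d(q).astype(float)
    c,s=np.cos(a),np.sin(a); X=q[:,0]*c+q[:,2]*s; Z=-q[:,0]*s+q[:,2]*c
    return boxpt(b,np.c_[.09+X,q[:,1],.058+Z])
def boxpt(b,q):
    q=np.atleast_2d(q).astype(float);c,s=np.cos(b[2]),np.sin(b[2])
    return np.c_[b[0]+c*q[:,0]-s*q[:,1],b[1]+s*q[:,0]+c*q[:,1],q[:,2]]
E
python3 - <<'E'
from h import *
from scipy.optimize import least_squares
bp=[[.09,.118,.058],[.09,-.118,.058],[-.09,-.118,.058],[-.09,.118,.058]]
bu=np.array([(245,211.25),(345.5,186.25),(366,260),(265,287)])
lp=[[-.182,.118,0],[-.182,-.118,0],[-.182,.118,.01],[-.182,-.118,.01],[-.192,0,.005]]
lu=np.array([(62/4+215,172/4+125),(508/4+215,62/4+125),(47/4+215,158/4+125),(505/4+215,42/4+125),(285.5,149.5)])
su=np.array([[363.4,136.6]])
def f(b):
    return np.r_[(proj("top",boxpt(b,bp))-bu).ravel(),(proj("top",lidpt(b,lp))-lu).ravel(),(proj("side",lidpt(b,lp[4:]))-su).ravel(),(proj("side",lidpt(b,[[0,0,.005]]))-[[343.6,227]]).ravel()]
r=least_squares(f,[.54,.17,.25,1.75],loss="soft_l1");print(np.round(r.x,4),np.degrees(r.x[2:]));print(np.round(r.fun.reshape(-1,2),1))
np.save("b.npy",r.x); b=r.x
print("tab",lidpt(b,lp[4]),"hinge",lidpt(b,[0,0,0]))
for n,q in [("marker",[-.04,-.035,.008]),("pot",[.03,-.03,.008]),("peg",[0,.07,.008])]: print(n,np.round(boxpt(b,q),4))
E
```

```text
[0.5452 0.1749 0.2576 1.8311] [ 14.75967594 104.91624968]
[[-1.2 -1.2]
 [ 0.6 -2.5]
 [ 1.5  0.9]
 [-1.7  1.2]
 [-3.   0.9]
 [ 2.1 -1.1]
 [-0.2  0.2]
 [ 1.5 -0.2]
 [-0.6 -0.2]
 [-0.6  1.4]
 [ 0.2  2.1]]
tab [[0.68472759 0.21166602 0.24224316]] hinge [[0.63226417 0.19784408 0.058     ]]
marker [[0.5155 0.1309 0.008 ]]
pot [[0.5819 0.1535 0.008 ]]
peg [[0.5274 0.2426 0.008 ]]
```

Run:
```python
from h import *
print(rel([.477,.400,.2],[180,0,-103.1]))
for uv in [(449,280),(479,288),(464,284)]: print(ray("top",uv,.008))
```

```text
[1.146 0.52  0.088 0.    0.    0.481]
[ 0.45083376 -0.15072599  0.008     ]
[ 0.43270444 -0.21809864  0.008     ]
[ 0.44176025 -0.1844452   0.008     ]
```

```bash
python3 -m inch '1 .454 .07 0 0 .45;1 .454 .07 0 0 .45;1 .454 .07 0 0 .45;1 .454 .07 0 0 .45;1 .454 .07 0 0 .45;1 .454 .07 0 0 .45;1 .454 .07 0 0 .45;1 .454 .07 0 0 .45;1 .454 .07 0 0 .45;1 .454 .07 0 0 .45'
python3 - <<'E'
from h import *
print(rel([.477,.400,.16],[180,0,-103.1]),get_obs()["joint_pos"])
E
```

```text
clock: 1.93
tool_pos: [0.4424, 0.4294, 0.2054]
orientation: [180.0, -0.0, -88.7]
force: [-1.2, 0.6, 1.1]
opening: 0.0879
gripper_force: 0.0
[ 0.101 -0.113  0.151  0.    -0.     0.08 ] [ 6.22745495e+01  1.59127441e+01 -8.80927356e+00  2.94620945e-03
 -6.52956564e+01 -6.09600073e+01]
```

```bash
python3 -m inch '.1 -.113 .15 0 0 .08;.1 -.113 .15 0 0 .08;.1 -.113 .15 0 0 .08;.1 -.113 .15 0 0 .08' 0
python3 - <<'E'
from h import *
o=get_obs();im=snapshot("wrist");print(o["tool_pos"],o["orientation"],o["opening"])
for c in cut_out("wrist","marker")[:2]: print(c["p"],c["rect"],*axis("wrist",c["pixels"],.010))
cv2.imwrite("pics/w1.png",im[:,:,::-1])
E
```

```text
clock: 2.27
tool_pos: [0.4757, 0.4016, 0.1597]
orientation: [180.0, -0.1, -102.5]
force: [-0.0, -0.2, 0.3]
opening: 0.0663
gripper_force: 0.0
[0.47572439 0.40157578 0.15969124] [ 1.79963454e+02 -1.15134258e-01 -1.02506043e+02] 0.0662916853092876Traceback (most recent call last):
  File "<stdin>", line 3, in <module>
  File "h.py", line 12, in axis
    v,u=np.nonzero(px);P=np.array([ray(cam,(a,b),z)[:2] for a,b in zip(u,v)])
                                   ~~~^^^^^^^^^^^^^
  File "h.py", line 5, in ray
    p=camera_params(cam);M=cv2.Rodrigues(np.array(p["rvec"],float))[0];t=np.array(p["tvec"],float).ravel()
ValueError: time passes only in moves, steps and waits
```

```bash
python3 - <<'E'
s=open("h.py").read()
s=s.replace('P=np.array([ray(cam,(a,b),z)[:2] for a,b in zip(u,v)])','P=rays(cam,np.c_[u,v],z)')
s+='''
def rays(cam,uv,z):
    p=camera_params(cam);M=cv2.Rodrigues(np.array(p["rvec"],float))[0];t=np.array(p["tvec"],float).ravel()
    d=np.c_[uv,np.ones(len(uv))]@np.linalg.inv(p["mtx"]).T@M;c=-M.T@t
    return (c+d*((z-c[2])/d[:,2])[:,None])[:,:2]
'''
open("h.py","w").write(s)
E
python3 - <<'E'
from h import *
im=snapshot("wrist");cv2.imwrite("pics/w1.png",im[:,:,::-1])
for c in cut_out("wrist","marker")[:2]: print(c["p"],c["rect"],*axis("wrist",c["pixels"],.010))
o=get_obs();print(proj("wrist",o["tool_pos"]))
E
```

```text
0.62 [315.8, 133.0, 15.8, 166.5] [0.4764 0.3981] [0.477  0.4017] [135.  15.] 76.8
[[324.45552619 298.13352005]]
```

View pics/w1.png

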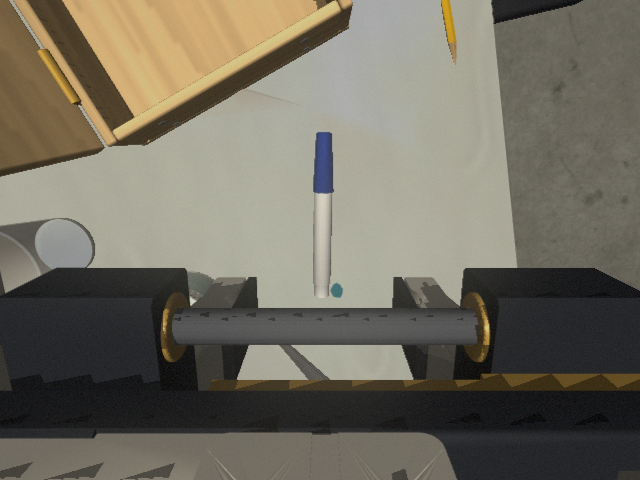

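Run:
```python
from h import *
print(rel([.477,.4015,.003],[180,0,-103.2]))
```

```text
[ 0.007 -0.006  0.529 -0.     0.001  0.005]
```

```bash
python3 -m inch '.005 -.006 .3 0 0 .004;.005 -.006 .45 0 0 .004;.005 -.006 .525 0 0 .004;.005 -.006 .525 0 0 .004;.005 -.006 .525 0 0 .004;.005 -.006 .525 0 0 .004'; python3 -m inch '0 0 0 0 0 0;0 0 0 0 0 0;0 0 0 0 0 0;0 0 0 0 0 0;0 0 0 0 0 0;0 0 0 0 0 0' 1;  python3 - <<'E'
from h import *
print(rel([.5155,.1309,.11],[180,0,-75.24]))
E
```

```text
clock: 2.97
tool_pos: [0.4767, 0.4021, 0.0032]
orientation: [-180.0, 0.0, -103.1]
force: [-0.1, -0.0, 0.2]
opening: 0.0439
gripper_force: 0.0
clock: 3.47
tool_pos: [0.477, 0.4009, 0.0035]
orientation: [-180.0, 0.0, -103.2]
force: [-0.9, -0.8, 1.5]
opening: 0.0139
gripper_force: 30.0
[ 0.846 -0.331 -0.356 -0.     0.    -0.155]
```

```bash
python3 -m inch '0 0 -.13 0 0 0;0 0 -.26 0 0 0;0 0 -.36 0 0 0;.846 -.331 -.36 0 0 -.155;.846 -.331 -.36 0 0 -.155;.846 -.331 -.36 0 0 -.155;.846 -.331 -.36 0 0 -.155;.846 -.331 -.36 0 0 -.155;.846 -.331 -.36 0 0 -.155;.846 -.331 -.36 0 0 -.155';python3 -m inch '0 0 0 0 0 0;0 0 0 0 0 0;0 0 0 0 0 0'
python3 - <<'E'
from h import *
im=snapshot("top");cv2.imwrite("pics/t2.png",cv2.resize(im[130:310,210:390],None,fx=3.3,fy=3.3)[:,:,::-1])
im=snapshot("wrist");cv2.imwrite("pics/w2.png",im[:,:,::-1])
b=np.load("b.npy")
print(rel([.5155,.1309,.0145],[180,0,-75.24]))
for n in ["marker"]:
  for c in cut_out("wrist",n)[:2]: print(c["p"],c["rect"],*axis("wrist",c["pixels"],.118))
print(proj("wrist",boxpt(b,[[-.09,-.118,.058],[.09,-.118,.058],[-.09,.118,.058],[.09,.118,.058]])))
E
```

```text
clock: 4.3
tool_pos: [0.5149, 0.1273, 0.1112]
orientation: [180.0, -0.0, -75.4]
force: [0.8, 0.6, -0.4]
opening: 0.0144
gripper_force: 30.0
clock: 4.55
tool_pos: [0.5157, 0.131, 0.1112]
orientation: [-180.0, 0.0, -75.4]
force: [0.3, 0.6, 0.0]
opening: 0.0145
gripper_force: 30.0
[ 0.003  0.001  0.322 -0.     0.    -0.   ]
0.88 [306.3, 136.4, 40.4, 245.5] [0.5214 0.1083] [0.5191 0.1164] [ 16. 104.] 104.7
[[422.85912401 103.37037095]
 [ 70.1863434  103.08079818]
 [399.76927695 477.45447521]
 [129.08002551 477.35199302]]
```

View pics/w2.png

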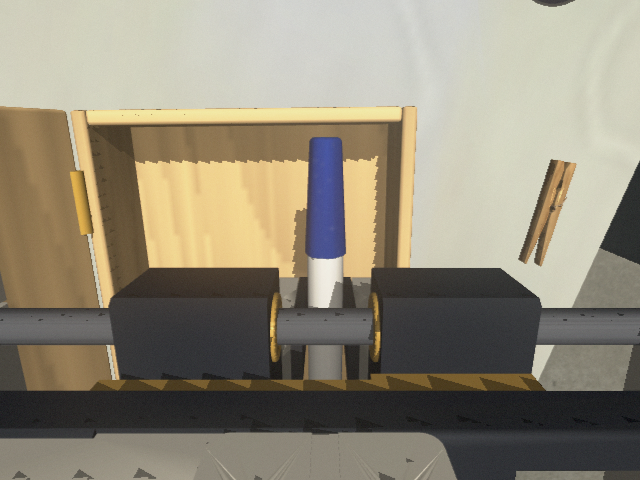

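The wrist view shows the marker hanging over the box. The near rim runs along row 108 from (75,110) to (415,107), within about 3 mm of my model.

```bash
python3 -m inch '-.024 -.012 .1 0 0 0;-.024 -.012 .2 0 0 0;-.024 -.012 .28 0 0 0;-.024 -.012 .30 0 0 0;-.024 -.012 .32 0 0 0;-.024 -.012 .32 0 0 0;-.024 -.012 .32 0 0 0'; python3 -m inch '0 0 0 0 0 0;0 0 0 0 0 0;0 0 0 0 0 0;0 0 -.1 0 0 0;0 0 -.2 0 0 0;0 0 -.3 0 0 0;0 0 -.4 0 0 0;0 0 -.4 0 0 0' .36;  python3 - <<'E'
from h import *
for n,z in [("marker",.018)]:
  snapshot("wrist")
  for c in cut_out("wrist",n)[:2]: print(c["p"],c["rect"],*axis("wrist",c["pixels"],z))
print(boxpt(np.load("b.npy"),[-.036,-.027,.0]))
print(rel([.425,-.066,.15],[180,0,-75.24]))
E
```

```text
clock: 5.28
tool_pos: [0.5178, 0.1395, 0.0159]
orientation: [-179.9, 0.0, -75.3]
force: [0.1, 0.6, -0.8]
opening: 0.0146
gripper_force: 30.0
clock: 5.95
tool_pos: [0.5205, 0.1403, 0.1419]
orientation: [-179.4, 0.1, -75.3]
force: [0.7, 0.4, 0.9]
opening: 0.028
gripper_force: 0.0
0.9 [321.4, 132.5, 20.7, 177.0] [0.5166 0.1315] [0.5155 0.1346] [ 16. 128.] 104.7
[[0.51730046 0.13963458 0.        ]]
[ 0.584  0.473 -0.046 -0.001  0.001 -0.001]
```

```bash
python3 -m inch '.58 .47 -.05 0 0 .5;.58 .47 -.05 0 0 .5;.58 .47 -.05 0 0 .5;.58 .47 -.05 0 0 .5;.58 .47 -.05 0 0 .5;.58 .47 -.05 0 0 .5;.58 .47 -.05 0 0 .5;.58 .47 -.05 0 0 .5;.58 .47 -.05 0 0 .5;.58 .47 -.05 0 0 .5' -1
python3 - <<'E'
from h import *
print(rel([.405,-.073,.15],[180,0,14.76]))
E
```

```text
clock: 6.88
tool_pos: [0.424, -0.0656, 0.1493]
orientation: [180.0, -0.1, -147.4]
force: [-0.1, 0.1, -0.1]
opening: 0.0861
gripper_force: 0.0
[ 0.067  0.014 -0.002  0.001  0.    -0.901]
```

```bash
python3 -m inch '0 0 0 0 0 .099;0 0 0 0 0 .099;0 0 0 0 0 .099;0 0 0 0 0 .099'
python3 - <<'E'
from h import *
im=snapshot("wrist");cv2.imwrite("pics/w3.png",im[:,:,::-1])
for c in cut_out("wrist","black_lid_pot")[:2]: print(c["p"],c["rect"],*axis("wrist",c["pixels"],.040))
print(landmark_of("wrist","black_lid_pot")[:1])
print(rel([.4246,-.066,.02],[180,0,-165.24]))
E
```

```text
clock: 7.22
tool_pos: [0.4241, -0.0654, 0.1492]
orientation: [180.0, -0.1, -164.9]
force: [-0.2, 0.9, -0.6]
opening: 0.0874
gripper_force: 0.0
0.92 [283.0, 191.2, 76.4, 83.7] [ 0.4237 -0.0683] [ 0.4234 -0.0685] [57. 52.] -163.0
[{'uv': [321.6, 222.4], 'p': 0.61}]
[-0.    -0.002  0.432  0.    -0.     0.003]
```

View pics/w3.png

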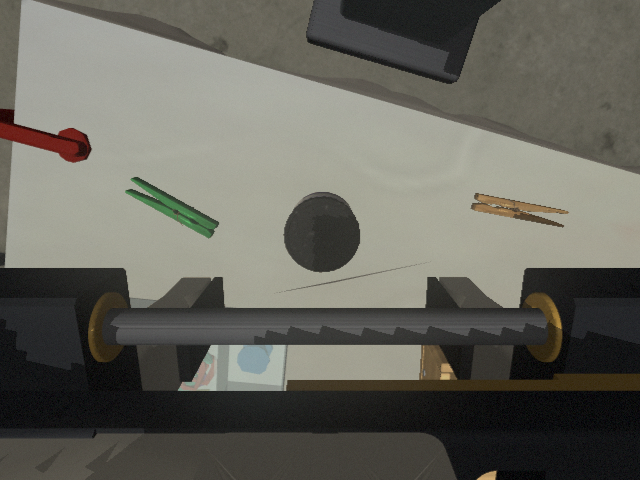

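Wrist view: the pot is centred at (322,232), between the fingers. The green peg runs from (130,185) to (215,232).

```bash
python3 - <<'E'
from h import *
for c in cut_out("wrist","green_peg")[:2]: print(c["p"],c["rect"],*axis("wrist",c["pixels"],.008))
E
python3 -m inch '0 .005 .13 0 0 .002;0 .005 .26 0 0 .002;0 .005 .39 0 0 .002;0 .005 .455 0 0 .002;0 .005 .455 0 0 .002;0 .005 .455 0 0 .002'; python3 -m inch '0 0 0 0 0 0;0 0 0 0 0 0;0 0 0 0 0 0;0 0 0 0 0 0;0 0 0 0 0 0' 1;  python3 - <<'E'
from h import *
b=np.load("b.npy")
t=boxpt(b,[.034,-.035,0])[0];print(t,rel([t[0],t[1],.13],[180,0,-165.24]))
E
```

```text
0.81 [125.8, 175.0, 94.5, 59.8] [ 0.4432 -0.1814] [ 0.4429 -0.1828] [73. 17.] 75.1
clock: 7.92
tool_pos: [0.4238, -0.064, 0.0131]
orientation: [-180.0, -0.2, -165.1]
force: [0.5, 0.4, 0.5]
opening: 0.0879
gripper_force: 0.0
clock: 8.33
tool_pos: [0.425, -0.0636, 0.0144]
orientation: [180.0, 0.1, -165.1]
force: [-0.5, -1.0, 0.5]
opening: 0.0599
gripper_force: 0.5
[0.58702879 0.14973213 0.        ] [-0.705  0.549 -0.384  0.     0.001  0.001]
```

```bash
python3 -m inch '0 0 0 0 0 0;0 0 0 0 0 0;0 0 0 0 0 0;0 0 -.1 0 0 0;0 0 -.2 0 0 0;0 0 -.3 0 0 0;0 0 -.4 0 0 0;0 0 -.4 0 0 0'
python3 - <<'E'
from h import *
b=np.load("b.npy")
t=boxpt(b,[.034,-.035,0])[0];print(t,rel([t[0],t[1],.13],[180,0,-165.24]))
E
```

```text
clock: 9.0
tool_pos: [0.4276, -0.0633, 0.1389]
orientation: [-179.9, 0.5, -165.1]
force: [1.6, 0.4, -1.5]
opening: 0.0534
gripper_force: 30.0
[0.58702879 0.14973213 0.        ] [-0.696  0.549  0.035 -0.     0.003  0.001]
```

```bash
python3 -m inch '-.7 .549 0 0 0 .001;-.7 .549 0 0 0 .001;-.7 .549 0 0 0 .001;-.7 .549 0 0 0 .001;-.7 .549 0 0 0 .001;-.7 .549 0 0 0 .001;-.7 .549 0 0 0 .001;-.7 .549 0 0 0 .001;-.7 .549 0 0 0 .001;-.7 .549 0 0 0 .001'
python3 - <<'E'
from h import *
b=np.load("b.npy")
im=snapshot("wrist");cv2.imwrite("pics/w4.png",im[:,:,::-1])
for c in cut_out("wrist","marker")[:1]: print(c["p"],c["rect"],*axis("wrist",c["pixels"],.018))
t=boxpt(b,[.034,-.035,0])[0];print(t,rel([t[0],t[1],.022],[180,0,-165.24]))
E
```

```text
clock: 9.83
tool_pos: [0.5843, 0.1489, 0.1328]
orientation: [-180.0, -0.1, -165.3]
force: [-0.8, 0.4, -1.9]
opening: 0.0532
gripper_force: 30.0
0.73 [236.1, 120.8, 203.0, 31.5] [0.5181 0.1388] [0.5178 0.1386] [ 16. 137.] 104.7
[0.58702879 0.14973213 0.        ] [-0.01   0.002  0.372 -0.    -0.    -0.001]
```

View pics/w4.png

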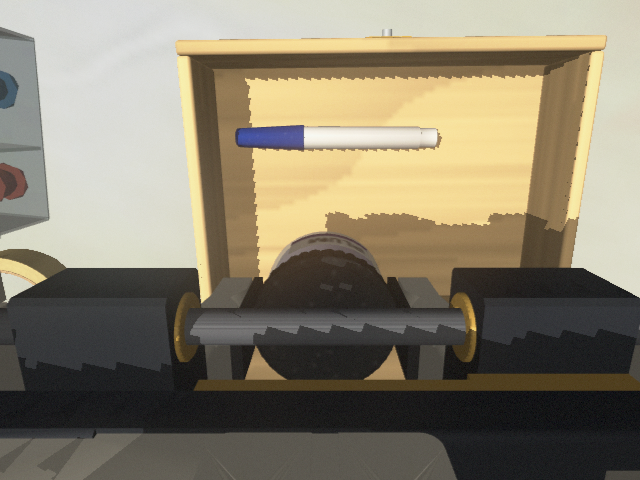

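The marker lies on the box floor from (236,137) to (438,137), and the pot is held clear behind it. Lowering the pot.

```bash
python3 -m inch '0 0 .1 0 0 0;0 0 .2 0 0 0;0 0 .3 0 0 0;0 0 .34 0 0 0;0 0 .37 0 0 0;0 0 .37 0 0 0;0 0 .37 0 0 0'; python3 -m inch '0 0 0 0 0 0;0 0 0 0 0 0;0 0 0 0 0 0;0 0 0 0 0 0;0 0 -.1 0 0 0;0 0 -.2 0 0 0;0 0 -.3 0 0 0;0 0 -.45 0 0 0;0 0 -.5 0 0 0;0 0 -.5 0 0 0' -.4;  python3 - <<'E'
from h import *
snapshot("wrist");c=cut_out("wrist","black_lid_pot")[0];print(c["p"],*axis("wrist",c["pixels"],.05))
print(rel([.4435,-.183,.15],[180,0,-105]),get_obs()["tool_pos"])
E
```

```text
clock: 10.52
tool_pos: [0.5853, 0.1489, 0.0231]
orientation: [180.0, 0.0, -165.3]
force: [-0.6, -0.1, -0.4]
opening: 0.0532
gripper_force: 30.0
clock: 11.35
tool_pos: [0.5878, 0.1505, 0.1788]
orientation: [179.9, 0.5, -165.3]
force: [0.1, 0.2, -0.3]
opening: 0.0614
gripper_force: 0.0
0.56 [0.5778 0.1467] [0.5779 0.1475] [52. 55.] -166.9
[ 0.739 -0.953  0.077 -0.     0.001 -0.335] [0.58541051 0.14963476 0.17384541]
```

```bash
python3 -m inch '.739 -.953 .077 0 0 -.335;.739 -.953 .077 0 0 -.335;.739 -.953 .077 0 0 -.335;.739 -.953 .077 0 0 -.335;.739 -.953 .077 0 0 -.335;.739 -.953 .077 0 0 -.335;.739 -.953 .077 0 0 -.335;.739 -.953 .077 0 0 -.335;.739 -.953 .077 0 0 -.335;.739 -.953 .077 0 0 -.335' 0;python3 -m inch '0 0 0 0 0 0;0 0 0 0 0 0'
python3 - <<'E'
from h import *
snapshot("wrist");c=cut_out("wrist","green_peg")[0];print(c["p"],c["rect"],*axis("wrist",c["pixels"],.008))
print(rel([.4435,-.183,.003],[180,0,-105]),get_obs()["tool_pos"])
E
```

```text
clock: 12.28
tool_pos: [0.4387, -0.1875, 0.1476]
orientation: [179.8, -0.1, -104.8]
force: [0.7, 1.1, 0.2]
opening: 0.0439
gripper_force: 0.0
clock: 12.45
tool_pos: [0.4427, -0.1837, 0.1487]
orientation: [179.9, -0.0, -105.1]
force: [0.0, 0.9, 0.8]
opening: 0.0438
gripper_force: 0.0
0.96 [317.3, 176.4, 18.2, 90.9] [ 0.4446 -0.1776] [ 0.4436 -0.1824] [72. 13.] 76.1
[ 0.001 -0.001  0.487  0.    -0.    -0.   ] [ 0.44343749 -0.18274854  0.14907671]
```

```bash
python3 -m inch '0 0 .13 0 0 0;0 0 .26 0 0 0;0 0 .39 0 0 0;0 0 .485 0 0 0;0 0 .485 0 0 0;0 0 .485 0 0 0'; python3 -m inch '0 0 0 0 0 0;0 0 0 0 0 0;0 0 0 0 0 0;0 0 0 0 0 0;0 0 0 0 0 0;0 0 0 0 0 0;0 0 0 0 0 0;0 0 -.13 0 0 0;0 0 -.26 0 0 0;0 0 -.4 0 0 0' 1;  python3 - <<'E'
from h import *
b=np.load("b.npy")
t=boxpt(b,[0,.068,0])[0];print(t,rel([t[0],t[1],.13],[180,0,-165.24]))
E
```

```text
clock: 13.05
tool_pos: [0.4434, -0.1822, 0.0028]
orientation: [179.9, -0.0, -104.9]
force: [0.4, 0.5, 0.7]
opening: 0.0438
gripper_force: 0.0
clock: 13.88
tool_pos: [0.4419, -0.1835, 0.1242]
orientation: [179.8, -0.0, -105.0]
force: [1.9, -0.3, -0.2]
opening: 0.0147
gripper_force: 30.0
[0.52790987 0.24067141 0.        ] [-1.44e+00  9.00e-02 -2.00e-02  1.00e-03 -1.00e-03  3.35e-01]
```

```bash
python3 -m inch '-1 .06 -.03 0 0 .3;-1 .06 -.03 0 0 .3;-1 .06 -.03 0 0 .3;-1 .06 -.03 0 0 .3;-1 .06 -.03 0 0 .3;-1 .06 -.03 0 0 .3;-1 .06 -.03 0 0 .3;-1 .06 -.03 0 0 .3;-1 .06 -.03 0 0 .3'
python3 - <<'E'
from h import *
print(rel([.5279,.2407,.13],[180,0,-165.24]))
E
```

```text
clock: 14.63
tool_pos: [0.5054, 0.1161, 0.1332]
orientation: [180.0, 0.2, -159.2]
force: [0.1, 0.2, -0.0]
opening: 0.0145
gripper_force: 30.0
[-0.217  0.362  0.011  0.     0.001  0.033]
```

```bash
python3 -m inch '-.217 .362 .01 0 0 .033;-.217 .362 .01 0 0 .033;-.217 .362 .01 0 0 .033;-.217 .362 .01 0 0 .033;-.217 .362 .01 0 0 .033;-.217 .362 .01 0 0 .033;-.217 .362 .01 0 0 .033'
python3 - <<'E'
from h import *
im=snapshot("wrist");cv2.imwrite("pics/w5.png",im[:,:,::-1])
print(rel([.5279,.2407,.014],[180,0,-165.24]))
E
```

```text
clock: 15.22
tool_pos: [0.5249, 0.2347, 0.1294]
orientation: [-180.0, -0.0, -165.0]
force: [-0.4, -0.6, -0.1]
opening: 0.015
gripper_force: 30.0
[-0.015  0.017  0.386 -0.    -0.     0.001]
```

View pics/w5.png

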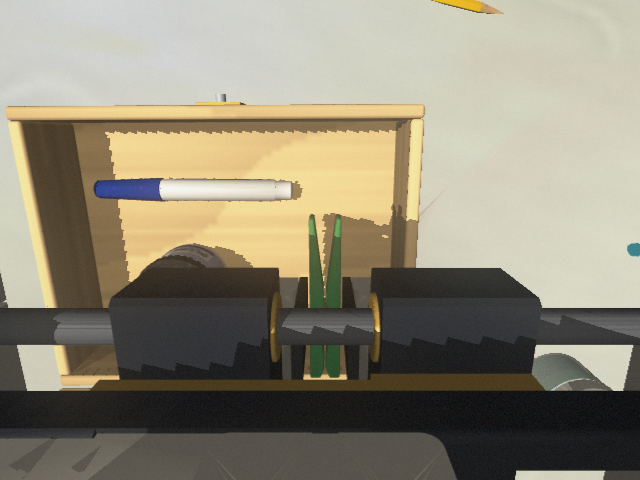

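The peg is held over the box floor around (325,300). It is clear of the marker, whose tip is at (290,190), and clear of the pot. Lowering it and letting go.

```bash
python3 -m inch '0 0 .1 0 0 0;0 0 .2 0 0 0;0 0 .3 0 0 0;0 0 .35 0 0 0;0 0 .384 0 0 0;0 0 .384 0 0 0;0 0 .384 0 0 0'; python3 -m inch '0 0 0 0 0 0;0 0 0 0 0 0;0 0 0 0 0 0;0 0 -.1 0 0 0;0 0 -.2 0 0 0;0 0 -.3 0 0 0;0 0 -.44 0 0 0;0 0 -.58 0 0 0;0 0 -.7 0 0 0;0 0 -.7 0 0 0' .41;  python3 - <<'E'
from h import *
snapshot("wrist");
for n in ["green_peg","marker","black_lid_pot"]:
  for c in cut_out("wrist",n)[:1]:print(n,c["p"],c["rect"],*axis("wrist",c["pixels"],.05 if n[0]=="b" else .018))
E
```

```text
clock: 15.85
tool_pos: [0.5258, 0.2353, 0.0149]
orientation: [-180.0, 0.0, -165.0]
force: [0.3, -0.5, -0.9]
opening: 0.0145
gripper_force: 30.0
clock: 16.68
tool_pos: [0.5287, 0.2376, 0.2341]
orientation: [179.8, 0.8, -164.9]
force: [1.8, 0.5, -0.3]
opening: 0.0259
gripper_force: 0.0
green_peg 0.67 [316.0, 162.7, 15.1, 71.3] [0.5234 0.2337] [0.52   0.2325] [70. 13.] -164.4
marker 0.6 [155.2, 158.4, 144.1, 18.4] [0.5108 0.1374] [0.5108 0.1368] [ 15. 133.] 104.7
black_lid_pot 0.89 [185.3, 205.0, 64.9, 64.3] [0.5689 0.1493] [0.5705 0.1503] [51. 62.] 144.3
```

Run:
```python
from h import *
print(rel([.52,.20,.36],[180,0,-75.24]))
p=camera_params("top");M=cv2.Rodrigues(np.array(p["rvec"],float))[0];print("topcam",-M.T@np.array(p["tvec"]).ravel())
for uv in [(314,112),(313,75),(285,122)]:
  for z in (0,.1,.2): print(uv,ray("top",uv,z))
```

```text
[ 0.046 -0.11  -0.453  0.    -0.    -0.498]
topcam [0.32274779 0.14906111 1.40091499]
(314, 112) [0.8524665  0.15616884 0.        ]
(314, 112) [0.81465416 0.15566148 0.1       ]
(314, 112) [0.77684182 0.15515411 0.2       ]
(313, 75) [0.9455455 0.1586884 0.       ]
(313, 75) [0.90108901 0.15800119 0.1       ]
(313, 75) [0.85663251 0.15731397 0.2       ]
(285, 122) [0.82756896 0.22502587 0.        ]
(285, 122) [0.79153386 0.21960336 0.1       ]
(285, 122) [0.75549875 0.21418085 0.2       ]
```

```bash
python3 -m inch '.046 -.11 -.45 0 0 -.498;.046 -.11 -.45 0 0 -.498;.046 -.11 -.45 0 0 -.498;.046 -.11 -.45 0 0 -.498;.046 -.11 -.45 0 0 -.498;.046 -.11 -.45 0 0 -.498;.046 -.11 -.45 0 0 -.498;.046 -.11 -.45 0 0 -.498;.046 -.11 -.45 0 0 -.498;.046 -.11 -.45 0 0 -.498' 0;python3 -m inch '0 0 0 0 0 -.1;0 0 0 0 0 -.1;0 0 0 0 0 -.1;0 0 0 0 0 -.1'
python3 - <<'E'
from h import *
snapshot("wrist");snapshot("side");snapshot("top")
for cam in ["wrist","side","top"]:
  for n in ["lid_tab","lid_hinge"]: print(cam,n,[(round(l["p"],2),np.round(l["uv"],1)) for l in landmark_of(cam,n)[:2]],proj(cam,lidpt(np.load("b.npy"),[[-.192,0,.005],[0,0,.005]])).round(1).tolist()[n=="lid_hinge"])
o=get_obs();print(o["tool_pos"],o["orientation"],o["joint_pos"])
E
```

```text
clock: 17.72
tool_pos: [0.5202, 0.2, 0.3577]
orientation: [179.9, -0.1, -93.0]
force: [0.6, 0.1, 0.5]
opening: 0.0441
gripper_force: 0.0
clock: 18.05
tool_pos: [0.5202, 0.2001, 0.3578]
orientation: [179.8, -0.1, -75.2]
force: [0.6, -0.3, 0.0]
opening: 0.0436
gripper_force: 0.0
wrist lid_tab [(0.88, array([ 87.6, 194.6])), (0.7, array([431.7, 243. ]))] [93.5, 190.7]
wrist lid_hinge [] [227.3, 167.9]
side lid_tab [(0.71, array([366.3, 135.6]))] [362.8, 138.0]
side lid_hinge [(0.62, array([277. , 220.2])), (0.6, array([342. , 229.6]))] [343.8, 229.1]
top lid_tab [] [284.9, 149.3]
top lid_hinge [] [294.6, 194.9]
[0.52060071 0.20022403 0.35941548] [-1.79999968e+02 -2.76136943e-04 -7.53642063e+01] [ 4.11495696e+01  6.10692189e+00 -1.27073769e+00  2.63759994e-04
 -8.26224347e+01 -2.65138097e+01]
```

```bash
cat >> h.py <<'E'
def lidpose(b,a,r=.173):
    "TCP pose holding the tab with the lid at angle a, TCP r from the hinge"
    bb=[b[0],b[1],b[2],a];p=lidpt(bb,[-r,0,.005])[0]
    ez=lidpt(bb,[1,0,0])[0]-lidpt(bb,[0,0,0])[0];ey=lidpt(bb,[0,0,0])[0]-lidpt(bb,[0,0,1])[0]
    return p,R.from_matrix(np.c_[np.cross(ey,ez),ey,ez])
def lrel(b,a,r=.173):
    p,Q=lidpose(b,a,r);return rel(p,Q.as_euler('xyz',degrees=True))
E
python3 - <<'E'
from h import *
from scipy.optimize import least_squares
b=np.load("b.npy")
def f(x):
    P=x
    return np.r_[proj("wrist",P)[0]-[87.6,194.6],proj("side",P)[0]-[364.8,136.1],proj("top",P)[0]-[285.5,149.5]]
r=least_squares(f,[.685,.21,.24]);print(r.x,np.round(r.fun,1))
d=r.x-lidpt(b,[-.192,0,.005])[0];print("diff",d)
h=lidpt(b,[0,0,.005])[0];u=np.array([np.cos(b[2]),np.sin(b[2])])
for P in (r.x,lidpt(b,[-.192,0,.005])[0]):
  e=P-boxpt(b,[.09,0,.058])[0];print("radial",np.hypot(e[:2]@u,e[2]),"angle",np.pi/2+np.arctan2(e[:2]@u,e[2])-.026)
for a in (b[3],1.8): print(a,lidpose(b,a,.24)[0],lrel(b,a,.24))
E
```

```text
[0.68653335 0.2139855  0.24652809] [ 0.4 -1.1 -1.8 -0.5 -1.9 -1.8]
diff [0.00180576 0.00231948 0.00428492]
radial 0.19683838709953308 angle 1.8364103236809262
radial 0.19206509313251072 angle 1.8311697779893985
1.831133995807011 [0.69667542 0.21481378 0.28862571] [ 0.101 -0.58   0.236 -0.083  0.    -0.001]
1.8 [0.68970196 0.21297656 0.29058742] [ 0.101 -0.556  0.229 -0.073  0.    -0.001]
```

```bash
python3 - <<'E'
from h import *
b=np.load("b.npy");print(lrel(b,1.815,.25),lrel(b,1.815,.176))
E
python3 -m inch '.1 -.56 .15 -.075 0 0;.1 -.56 .15 -.075 0 0;.1 -.56 .15 -.075 0 0;.1 -.56 .15 -.075 0 0;.1 -.56 .15 -.075 0 0;.1 -.565 .21 -.078 0 0;.1 -.565 .21 -.078 0 0;.1 -.565 .21 -.078 0 0;.1 -.565 .21 -.078 0 0' 0
python3 - <<'E'
from h import *
b=np.load("b.npy");print(lrel(b,1.815,.176),get_obs()["joint_pos"])
snapshot("wrist");print([(round(l["p"],2),np.round(l["uv"],1)) for l in landmark_of("wrist","lid_tab")[:2]],proj("wrist",lidpt(b,[-.192,0,.005])))
im=snapshot("wrist");cv2.imwrite("pics/w6.png",cv2.resize(im,(480,360))[:,:,::-1])
im=snapshot("side");cv2.imwrite("pics/s6.png",cv2.resize(im[30:290,190:510],None,fx=2,fy=2)[:,:,::-1])
E
```

```text
[ 0.101 -0.576  0.2   -0.078  0.    -0.001] [ 0.101 -0.516  0.439 -0.078  0.    -0.001]
clock: 19.25
tool_pos: [0.6916, 0.2142, 0.2979]
orientation: [166.0, -0.0, -75.3]
force: [-0.5, 0.8, -0.4]
opening: 0.0435
gripper_force: 0.0
[ 0.002 -0.011  0.239 -0.     0.    -0.   ] [  30.50790562   33.27453623   30.2756477    -3.82556574 -100.43431357
  -16.06501542]
[(0.78, array([302.7, 263.7]))] [[313.27674857 256.38616729]]
```

View pics/s6.png

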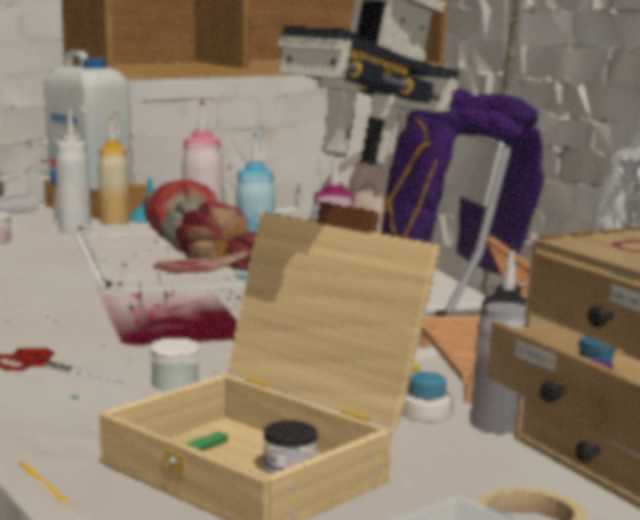

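The fingers straddle the tab at (345,215) in the crop. The pot and peg are visible inside the box. Descending onto the tab.

```bash
python3 -m inch '0 -.02 .06 0 0 0;0 -.02 .12 0 0 0;0 -.02 .18 0 0 0;0 -.02 .22 0 0 0;0 -.02 .235 0 0 0;0 -.02 .235 0 0 0;0 -.02 .235 0 0 0' ; python3 -m inch '0 0 0 0 0 0;0 0 0 0 0 0;0 0 0 0 0 0;0 0 0 0 0 0;0 0 0 0 0 0;0 0 0 0 0 0;0 0 0 0 0 0;0 0 0 0 0 0' 1
python3 - <<'E'
from h import *
b=np.load("b.npy");o=get_obs();P,A=o["tool_pos"],R.from_euler('xyz',o["orientation"],degrees=True)
e=P-boxpt(b,[.09,0,.058])[0];u=np.array([np.cos(b[2]),np.sin(b[2])]);X,Z=e[:2]@u,e[2]
r=np.hypot(X,Z);print("r",r,"angle pos",np.pi/2+np.arctan2(X,Z)-np.arcsin(.005/r), "tool tilt angle",np.arctan2(-A.as_matrix()[2,2],A.as_matrix()[:2,2]@u), "lateral",e[:2]@[-u[1],u[0]])
print(o["force"],o["moment"])
E
```

```text
clock: 20.03
tool_pos: [0.6815, 0.2114, 0.228]
orientation: [166.1, -0.0, -75.3]
force: [0.2, 0.8, 0.6]
opening: 0.044
gripper_force: 0.0
clock: 20.7
tool_pos: [0.681, 0.2112, 0.2269]
orientation: [165.9, -0.0, -75.3]
force: [-0.3, -0.0, 3.0]
opening: 0.0096
gripper_force: 29.9
r 0.17628926062295244 angle pos 1.8333850931669997 tool tilt angle 1.8162711137414105 lateral 0.0004784156095208277
[-0.26271223 -0.0195112   3.03626942] [0.17212787 0.07976025 0.23863766]
```

Run:
```python
import numpy as np
for k in range(1,9):
    p=.5155*k/8;c,s=np.cos(p),np.sin(p)
    print(np.round([0,(.005-.005*c+.176*s)/.3,(.176-.005*s-.176*c)/.3,p/np.pi,0,0],3))
```

```text
[0.    0.038 0.    0.021 0.    0.   ]
[0.    0.076 0.003 0.041 0.    0.   ]
[0.    0.113 0.008 0.062 0.    0.   ]
[0.    0.15  0.015 0.082 0.    0.   ]
[0.    0.187 0.025 0.103 0.    0.   ]
[0.    0.222 0.037 0.123 0.    0.   ]
[0.    0.257 0.051 0.144 0.    0.   ]
[0.    0.291 0.068 0.164 0.    0.   ]
```

```bash
cat > q.py <<'E'
from h import *
b=np.load("b.npy");o=get_obs();P,A=o["tool_pos"],R.from_euler('xyz',o["orientation"],degrees=True)
e=P-boxpt(b,[.09,0,.058])[0];u=np.array([np.cos(b[2]),np.sin(b[2])]);X,Z=e[:2]@u,e[2]
r=np.hypot(X,Z);print("r",r,"angle pos",np.pi/2+np.arctan2(X,Z)-np.arcsin(.005/r), "tilt",np.arctan2(-A.as_matrix()[2,2],A.as_matrix()[:2,2]@u), "lateral",e[:2]@[-u[1],u[0]])
print(o["force"],o["moment"],o["opening"],o["joint_pos"])
E
python3 -m inch '0 .038 0 .021 0 0;0 .076 .003 .041 0 0;0 .113 .008 .062 0 0;0 .15 .015 .082 0 0;0 .187 .025 .103 0 0;0 .222 .037 .123 0 0;0 .257 .051 .144 0 0;0 .291 .068 .164 0 0;0 .291 .068 .164 0 0;0 .291 .068 .164 0 0'; python3 q.py
```

```text
clock: 21.53
tool_pos: [0.5916, 0.1857, 0.2257]
orientation: [-164.8, -0.1, -75.3]
force: [9.3, -8.1, -13.1]
opening: 0.0098
gripper_force: 29.9
r 0.17299767147623976 angle pos 1.2944344600058257 tilt 1.3049965485440613 lateral -0.0013936425515707783
[  9.28740558  -8.12060029 -13.10898973] [-3.51895737 -1.61366856 -0.84412508] 0.009793799960904246 [ 39.38313438   6.57688483 -23.39496349   8.8819221  -46.54013745
 -30.0510367 ]
```

```bash
cat > k.py <<'E'
from h import *
from scipy.optimize import least_squares
D=[([90.0156,20.587,.6394,-.0175,-70.138,-16.505],[.19152,.64679,.22572],[180,0,-16.495]),
([62.2745,15.9127,-8.8093,.003,-65.2957,-60.96],[.4424,.4294,.2054],[180,0,-88.7]),
([41.1496,6.1069,-1.2707,0,-82.622,-26.514],[.5206,.20022,.35942],[180,0,-75.364]),
([30.508,33.2746,30.2756,-3.8256,-100.4343,-16.065],[.6916,.2142,.2979],[166,0,-75.3]),
([39.3831,6.5769,-23.395,8.8819,-46.5401,-30.051],[.5916,.1857,.2257],[-164.8,-.1,-75.3])]
def fk(p,q):
    a1,d,z0,La,c,Lb,L6=p;q=np.radians(q)
    A=R.from_rotvec([0,0,q[0]]);U=A*R.from_rotvec([0,q[1],0]);F=A*R.from_rotvec([0,q[1]-q[2],0])
    W=F*R.from_rotvec([S*q[3],0,0])*R.from_rotvec([0,-q[4],0])
    T=W*R.from_matrix([[0,0,1],[0,-1,0],[1,0,0]])*R.from_rotvec([0,0,q[5]])
    return A.apply([a1,-d,z0])+U.apply([0,0,La])+F.apply([Lb,0,c])+W.apply([L6,0,0]),T
for S in (1,-1):
    f=lambda p:np.r_[np.ravel([fk(p,q)[0]-t for q,t,_ in D]),1e-3*(np.array(p)-[0,.19,.3,.4,0,.45,.3])]
    r=least_squares(f,[0,.19,.3,.4,0,.45,.3])
    if __name__=="__main__": print(S,np.round(r.x,3),r.cost,[np.round(np.degrees((fk(r.x,q)[1].inv()*R.from_euler('xyz',e,degrees=True)).as_rotvec()),1).tolist() for q,t,e in D])
    if S==1: best=r
    elif r.cost>best.cost: S=1
    else: best=r
par=best.x
E
python3 k.py
```

```text
1 [ 0.154  0.194 -0.22   0.403  0.175  0.309 -0.027] 0.0025740868797607943 [[0.1, 0.1, 123.0], [-0.0, -0.0, -148.1], [-0.0, -0.0, 143.0], [6.4, -6.5, 120.5], [-11.7, 11.7, 137.1]]
-1 [ 0.048  0.191  0.234  0.623 -0.019  0.415  0.428] 0.0001605393894004255 [[0.1, 0.1, 123.0], [-0.0, -0.0, -148.1], [-0.0, -0.0, 143.0], [-0.0, -0.0, 122.1], [0.1, -0.1, 150.1]]
```

```bash
sed -i 's/R.from_rotvec(\[0,0,q\[5\]\])/R.from_rotvec([0,0,np.pi\/2-q[5]])/' k.py
cat > ik.py <<'E'
from k import *
lo=np.array([-176,-82,-58.3,-173.9,-174.8,-173.7]);hi=np.array([176,121.7,71.7,95.5,-.11,173.7])
def ik(p,Q,q0):
    g=lambda q:np.r_[(fk(par,q)[0]-p)*5,(fk(par,q)[1].inv()*Q).as_rotvec()]
    r=least_squares(g,q0,bounds=(lo,hi));return r.x,np.abs(r.fun).max()
if __name__=="__main__":
    b=np.load("b.npy");q=get_obs()["joint_pos"]
    for a in np.r_[1.3:.7:-.1,.785]:
        p,Q=lidpose(b,a);q,e=ik(p,Q,q);print(round(a,2),np.round(q,1),round(e,4))
E
python3 ik.py
```

```text
1.3 [ 40.3   6.1 -22.5   9.  -47.7 -30.8] 0.0
1.2 [ 43.7   1.7 -30.5  15.8 -40.1 -39.5] 0.0
1.1 [ 48.1  -2.4 -38.7  26.8 -33.6 -53.1] 0.0
1.0 [ 53.7  -5.8 -47.1  43.7 -29.4 -73.9] 0.0
0.9 [  61.2   -8.4  -56.    64.7  -29.9 -100.9] 0.0
0.8 [  64.5   -9.2  -58.3   67.5  -31.8 -106.6] 0.0852
0.7 [  65.6   -9.3  -58.3   65.3  -32.9 -105.6] 0.1989
0.78 [  64.6   -9.3  -58.3   67.2  -32.  -106.4] 0.1022
```

```bash
cat > s.py <<'E'
from ik import *
b=np.load("b.npy");q00=get_obs()["joint_pos"]
A=np.r_[1.3:1.82:.13,1.815];Bk=np.r_[1.3:.785:-.1,.785]
for be in (-45,-30,-20,-10,10,20,30,45):
  for r in (.173,.163):
    out=[];
    for seq in (A,Bk):
        q=q00
        for a in seq:
            p,Q=lidpose(b,a,r);g=p-Q.apply([0,0,.019]);Q2=Q*R.from_euler('y',be,degrees=True);p=g+Q2.apply([0,0,.019])
            q,e=ik(p,Q2,q);out.append(np.r_[q,e])
    out=np.array(out);print(be,r,"maxerr",out[:,6].max().round(3),"end",out[-1,:6].round(0),"top",out[len(A)-1,:6].round(0), "q3min %.0f q5max %.0f"%(out[:,2].min(),out[:,4].max()))
E
python3 s.py
```

```text
-45 0.173 maxerr 0.0 end [   3.   23.  -54. -106.  -55.  129.] top [ 10.  39.  13. -44. -85.  12.] q3min -54 q5max -50
-45 0.163 maxerr 0.0 end [   4.   24.  -53. -107.  -56.  131.] top [ 10.  39.  12. -44. -84.  12.] q3min -53 q5max -50
-30 0.173 maxerr 0.037 end [  17.    9.  -58. -122.  -36.  127.] top [ 16.  35.  16. -30. -85.   2.] q3min -58 q5max -29
-30 0.163 maxerr 0.036 end [  17.   11.  -58. -124.  -37.  130.] top [ 16.  36.  15. -30. -84.   2.] q3min -58 q5max -29
-20 0.173 maxerr 0.08 end [  30.   -0.  -58. -136.  -16.  127.] top [ 21.  34.  18. -21. -86.  -4.] q3min -58 q5max -11
-20 0.163 maxerr 0.081 end [  29.    2.  -58. -139.  -17.  130.] top [ 21.  34.  17. -21. -85.  -4.] q3min -58 q5max -12
-10 0.173 maxerr 0.102 end [  48.   -8.  -58.   89.  -11. -113.] top [ 25.  33.  19. -12. -88. -10.] q3min -58 q5max -10
-10 0.163 maxerr 0.106 end [  47.   -6.  -58.   95.  -11. -120.] top [ 26.  33.  18. -12. -86. -10.] q3min -58 q5max -10
10 0.173 maxerr 0.081 end [  77.   -5.  -58.   62.  -47. -116.] top [ 35.  34.  20.   5. -93. -20.] q3min -58 q5max -43
10 0.163 maxerr 0.083 end [  75.   -3.  -58.   65.  -45. -117.] top [ 35.  34.  19.   4. -91. -20.] q3min -58 q5max -42
20 0.173 maxerr 0.04 end [  83.    3.  -58.   60.  -56. -125.] top [ 40.  35.  20.  12. -96. -24.] q3min -58 q5max -55
20 0.163 maxerr 0.041 end [  82.    5.  -58.   62.  -55. -127.] top [ 40.  35.  18.  12. -94. -24.] q3min -58 q5max -53
30 0.173 maxerr 0.0 end [  86.   12.  -57.   57.  -62. -132.] top [ 44.  37.  19.  20. -99. -28.] q3min -57 q5max -62
30 0.163 maxerr 0.0 end [  85.   14.  -57.   59.  -61. -133.] top [ 44.  37.  18.  19. -97. -28.] q3min -57 q5max -61
45 0.173 maxerr 0.0 end [  84.   24.  -48.   49.  -71. -129.] top [  50.   40.   17.   29. -103.  -32.] q3min -48 q5max -71
45 0.163 maxerr 0.0 end [  83.   25.  -48.   50.  -70. -130.] top [  50.   41.   16.   29. -102.  -33.] q3min -48 q5max -70
```

Run:
```python
import numpy as np
for k in range(1,9):
    p=-.5155*k/8;c,s=np.cos(p),np.sin(p)
    print(np.round([0,(.005-.005*c+.176*s)/.3,(.176-.005*s-.176*c)/.3,p/np.pi,0,0],3))
```

```text
[ 0.    -0.038  0.002 -0.021  0.     0.   ]
[ 0.    -0.075  0.007 -0.041  0.     0.   ]
[ 0.    -0.112  0.014 -0.062  0.     0.   ]
[ 0.    -0.149  0.024 -0.082  0.     0.   ]
[ 0.    -0.185  0.035 -0.103  0.     0.   ]
[ 0.    -0.22   0.05  -0.123  0.     0.   ]
[ 0.    -0.254  0.066 -0.144  0.     0.   ]
[ 0.    -0.287  0.084 -0.164  0.     0.   ]
```

The arm can't reach 45° with the tool square to the lid, because joint 3 hits its limit. I'll take the lid back, let go where it stays by itself, and regrip with the tool turned 40° in the plane of the lid.

```bash
python3 -m inch '0 -.038 .002 -.021 0 0;0 -.075 .007 -.041 0 0;0 -.112 .014 -.062 0 0;0 -.149 .024 -.082 0 0;0 -.185 .035 -.103 0 0;0 -.22 .05 -.123 0 0;0 -.254 .066 -.144 0 0;0 -.271 .075 -.154 0 0;0 -.271 .075 -.154 0 0;0 -.271 .075 -.154 0 0'; python3 q.py
```

```text
clock: 22.37
tool_pos: [0.676, 0.2081, 0.2251]
orientation: [167.4, -0.1, -75.4]
force: [-1.8, -7.6, -8.2]
opening: 0.0098
gripper_force: 30.0
r 0.17300626176383377 angle pos 1.8042020922875954 tilt 1.7907944032280165 lateral -0.0012473056456869804
[-1.7622172  -7.63902637 -8.19223036] [-2.64386779 -0.78449624  0.94681715] 0.00980396403446145 [ 30.94093529  31.81631589  18.73476195  -3.39324881 -89.06736087
 -15.93055883]
```

```bash
python3 -m inch '0 0 0 0 0 0;0 0 0 0 0 0;0 0 0 0 0 0;0 0 0 0 0 0;0 0 -.1 0 0 0;0 0 -.2 0 0 0;0 0 -.3 0 0 0;0 0 -.3 0 0 0;0 0 -.3 0 0 0' 0
python3 - <<'E'
from h import *
b=np.load("b.npy");o=get_obs();print(o["tool_pos"],o["force"])
snapshot("wrist");snapshot("side")
b[3]=1.79
for cam in ("wrist","side"):print([(round(l["p"],2),np.round(l["uv"],1)) for l in landmark_of(cam,"lid_tab")[:2]],proj(cam,lidpt(b,[-.192,0,.005])))
b[2]=np.radians(15.3);np.save("b.npy",b)
for r in (.27,.173):
  p,Q=lidpose(b,1.79,r);Q2=Q*R.from_euler('y',40,degrees=True)
  g=lidpose(b,1.79,.173)[0]-Q.apply([0,0,.019]);p=g+Q2.apply([0,0,.019-(r-.173)])
  print(p,Q2.as_euler('xyz',degrees=True),rel(p,Q2.as_euler('xyz',degrees=True)))
E
```

```text
clock: 23.12
tool_pos: [0.6954, 0.2155, 0.319]
orientation: [168.1, 0.1, -75.3]
force: [-0.3, -0.7, -1.1]
opening: 0.0432
gripper_force: 0.0
[0.69542778 0.21549862 0.31902245] [-0.25641402 -0.73619648 -1.12319236]
[(0.76, array([308.1, 251.5]))] [[327.57364848 248.40906694]]
[(0.94, array([365. , 133.5]))] [[360.3997885  137.41334752]]
[0.67632523 0.26275747 0.30264002] [163.7843487  -38.85902185 -64.3593254 ] [-0.169  0.007  0.044 -0.     0.223 -0.004]
[0.67719242 0.19835325 0.23011179] [163.7843487  -38.85902185 -64.3593254 ] [ 0.039  0.006  0.291 -0.     0.223 -0.004]
```

```bash
python3 -m inch '-.169 -.009 .03 -.003 .223 -.004;-.169 -.009 .03 -.003 .223 -.004;-.169 -.009 .03 -.003 .223 -.004;-.169 -.009 .03 -.003 .223 -.004;-.169 -.009 .03 -.003 .223 -.004;-.169 -.009 .03 -.003 .223 -.004;-.169 -.009 .044 -.003 .223 -.004;-.169 -.009 .044 -.003 .223 -.004;-.169 -.009 .044 -.003 .223 -.004;-.169 -.009 .044 -.003 .223 -.004'
cat > g.py <<'E'
from h import *
b=np.load("b.npy");BE=R.from_euler('y',40,degrees=True)
def gpose(a,r=.173,back=0.):
    p,Q=lidpose(b,a,.173);g=p-Q.apply([0,back,.019]);Q2=Q*BE
    return g+Q2.apply([0,0,.019-(r-.173)]),Q2
def grel(*k):
    p,Q=gpose(*k);return rel(p,Q.as_euler('xyz',degrees=True))
def state():
    o=get_obs();A=R.from_euler('xyz',o["orientation"],degrees=True);g=o["tool_pos"]-A.apply([0,0,.019])
    e=g-boxpt(b,[.09,0,.058])[0];u=np.array([np.cos(b[2]),np.sin(b[2])]);X,Z=e[:2]@u,e[2];rr=np.hypot(X,Z)
    L=(A*BE.inv()).as_matrix()
    print("grip r %.4f lat %.4f angle pos %.3f tilt %.3f yawerr %.2f"%(rr,e[:2]@[-u[1],u[0]],np.pi/2+np.arctan2(X,Z)-np.arcsin(.005/rr),np.arctan2(-L[2,2],L[:2,2]@u),np.degrees(np.arctan2(L[1,0],L[0,0]))+90-np.degrees(b[2])))
    print(o["clock"],o["force"].round(1),o["moment"].round(1),round(o["opening"],4),o["joint_pos"].round(1))
E
python3 - <<'E'
from g import *
state();print(grel(1.8,.173,.003))
snapshot("wrist");print([(round(l["p"],2),np.round(l["uv"],1)) for l in landmark_of("wrist","lid_tab")[:2]],proj("wrist",[lidpt(np.r_[b[:3],a],[-.192,0,.005])[0] for a in (1.79,1.83)]))
E
```

```text
clock: 24.15
tool_pos: [0.6821, 0.2631, 0.3035]
orientation: [163.4, -38.7, -64.3]
force: [0.2, 0.2, 0.5]
opening: 0.0441
gripper_force: 0.0
grip r 0.2686 lat 0.0611 angle pos 1.810 tilt 1.796 yawerr -0.21
24.15 [0.2 0.2 0.5] [ 2.2 -0.   0. ] 0.0441 [  48.6   38.2   17.3   26.7 -101.3  -31.2]
[-0.007 -0.     0.326 -0.     0.001 -0.002]
[(0.64, array([310.3, 253.7]))] [[332.24099303 250.66630853]
 [320.07983949 250.89014998]]
```

```bash
python3 -m inch '-.005 -.01 .1 0 0 -.001;-.005 -.01 .2 0 0 -.001;-.005 -.01 .26 0 0 -.001;-.005 -.01 .3 0 0 -.001;-.005 -.01 .325 0 0 -.001;-.005 -.01 .325 0 0 -.001;-.005 -.01 .325 0 0 -.001'; python3 -m inch '0 0 0 0 0 0;0 0 0 0 0 0;0 0 0 0 0 0;0 0 0 0 0 0;0 0 0 0 0 0;0 0 0 0 0 0;0 0 0 0 0 0;0 0 0 0 0 0' 1
python3 - <<'E'
from g import *
state()
snapshot("side");print([(round(l["p"],2),np.round(l["uv"],1)) for l in landmark_of("side","lid_tab")[:2]])
E
```

```text
clock: 24.83
tool_pos: [0.6846, 0.2004, 0.2291]
orientation: [163.2, -38.7, -64.0]
force: [-0.1, 0.5, 0.7]
opening: 0.0437
gripper_force: 0.0
clock: 25.5
tool_pos: [0.6837, 0.2008, 0.2284]
orientation: [163.1, -38.8, -63.9]
force: [-2.5, 3.1, 3.7]
opening: 0.0099
gripper_force: 29.9
grip r 0.1922 lat 0.0007 angle pos 1.828 tilt 1.800 yawerr 0.00
25.5 [-2.5  3.1  3.7] [ 2.1  1.4 -1.1] 0.0099 [ 45.5  36.9   4.8  27.9 -90.3 -33.5]
[(0.83, array([362.2, 136.8]))]
```

```bash
cat >> g.py <<'E'
def rows(tot,n,dx=.0025):
    o=get_obs();A=R.from_euler('xyz',o["orientation"],degrees=True)
    H=A.inv().apply(boxpt(b,[.09+dx,0,.058])[0]-o["tool_pos"]);ax=A.inv().apply([-np.sin(b[2]),np.cos(b[2]),0])
    for k in range(1,n+1):
        Q=R.from_rotvec(-ax*tot*k/n);print(*np.round(np.r_[(H-Q.apply(H))/.3,Q.as_rotvec()/np.pi],3))
E
python3 - <<'E'
from g import *
rows(.36,7)
E
```

```text
0.0 0.03 -0.0 0.013 0.0 0.011
-0.0 0.061 0.0 0.025 0.0 0.021
-0.002 0.091 0.002 0.038 0.0 0.032
-0.004 0.121 0.005 0.05 0.0 0.042
-0.008 0.151 0.01 0.063 0.0 0.053
-0.013 0.18 0.015 0.075 0.0 0.063
-0.018 0.209 0.022 0.088 0.0 0.074
```

```bash
python3 -m inch '0 .03 0 .013 0 .011;0 .061 0 .025 0 .021;-.002 .091 .002 .038 0 .032;-.004 .121 .005 .05 0 .042;-.008 .151 .01 .063 0 .053;-.013 .18 .015 .075 0 .063;-.018 .209 .022 .088 0 .074;-.018 .209 .022 .088 0 .074;-.018 .209 .022 .088 0 .074;-.018 .209 .022 .088 0 .074'
python3 - <<'E'
from g import *
state();rows(.36,7)
E
```

```text
clock: 26.43
tool_pos: [0.6228, 0.184, 0.2346]
orientation: [-170.1, -39.6, -81.0]
force: [-5.2, 3.1, 4.6]
opening: 0.0098
gripper_force: 30.0
grip r 0.1916 lat 0.0005 angle pos 1.468 tilt 1.438 yawerr 0.02
26.4333 [-5.2  3.1  4.6] [ 1.7  2.5 -1.3] 0.0098 [ 51.3  22.2 -21.2  37.5 -72.1 -58.9]
0.0 0.03 -0.0 0.013 0.0 0.011
-0.0 0.061 0.0 0.025 0.0 0.021
-0.002 0.091 0.002 0.038 0.0 0.032
-0.004 0.121 0.005 0.05 0.0 0.042
-0.008 0.151 0.009 0.063 0.0 0.053
-0.013 0.181 0.015 0.075 0.0 0.063
-0.018 0.21 0.022 0.088 0.0 0.074
```

```bash
python3 -m inch '0 .03 0 .013 0 .011;0 .061 0 .025 0 .021;-.002 .091 .002 .038 0 .032;-.004 .121 .005 .05 0 .042;-.008 .151 .01 .063 0 .053;-.013 .181 .015 .075 0 .063;-.018 .21 .022 .088 0 .074;-.018 .21 .022 .088 0 .074;-.018 .21 .022 .088 0 .074;-.018 .21 .022 .088 0 .074'
python3 - <<'E'
from g import *
state();rows(.29,6)
E
```

```text
clock: 27.27
tool_pos: [0.5641, 0.1679, 0.2184]
orientation: [-144.8, -34.4, -96.4]
force: [-11.5, 2.7, 11.1]
opening: 0.0104
gripper_force: 30.2
grip r 0.1910 lat 0.0005 angle pos 1.109 tilt 1.075 yawerr 0.02
27.2667 [-11.5   2.7  11.1] [ 0.6  3.3 -2. ] 0.0104 [ 56.7  12.5 -46.2  56.4 -60.2 -94.2]
0.001 0.029 -0.001 0.012 0.0 0.01
0.0 0.057 -0.0 0.024 0.0 0.02
-0.001 0.086 0.001 0.035 0.0 0.03
-0.003 0.114 0.004 0.047 0.0 0.04
-0.006 0.142 0.008 0.059 0.0 0.049
-0.01 0.17 0.012 0.071 0.0 0.059
```

Run:
```python
from g import *
rows(.30,6,-.001)
```

```text
0.001 0.029 -0.001 0.012 0.0 0.01
0.001 0.059 -0.001 0.024 0.0 0.02
-0.0 0.088 0.0 0.037 0.0 0.031
-0.002 0.117 0.003 0.049 0.0 0.041
-0.005 0.146 0.006 0.061 0.0 0.051
-0.009 0.175 0.011 0.073 0.0 0.061
```

Adding about 2 mm outwards to relieve the force.

```bash
python3 -m inch '.002 .029 -.002 .012 0 .01;.003 .059 -.003 .024 0 .02;.003 .088 -.003 .037 0 .031;.002 .117 -.002 .049 0 .041;0 .146 .001 .061 0 .051;-.004 .175 .006 .073 0 .061;-.004 .175 .006 .073 0 .061;-.004 .175 .006 .073 0 .061;-.004 .175 .006 .073 0 .061;-.004 .175 .006 .073 0 .061'
python3 - <<'E'
from g import *
state()
im=snapshot("side");cv2.imwrite("pics/s7.png",im[80:330,190:510][:,:,::-1].repeat(2,0).repeat(2,1))
snapshot("top")
for cam in ("side","top"):
  print(cam,[(round(l["p"],2),np.round(l["uv"],1)) for l in landmark_of(cam,"lid_tab")[:2]],[(a,proj(cam,lidpt(np.r_[b[:3],a],[-.192,0,.005]))[0].round(1).tolist()) for a in (.74,.785,.83)])
E
```

```text
clock: 28.1
tool_pos: [0.5325, 0.1697, 0.2032]
orientation: [-128.1, -27.7, -107.3]
force: [5.0, -24.5, -5.4]
opening: 0.0117
gripper_force: 29.8
grip r 0.1924 lat 0.0110 angle pos 0.915 tilt 0.800 yawerr -2.22
28.1 [  5.  -24.5  -5.4] [-2.1  3.4 -5.2] 0.0117 [  59.9   12.3  -58.3   71.3  -61.3 -124.2]
side [(0.8, array([305.2, 165.3])), (0.73, array([253. , 306.9]))] [(0.74, [293.2, 178.9]), (0.785, [295.6, 175.1]), (0.83, [298.1, 171.4])]
top [(0.67, array([307.1, 238.4]))] [(0.74, [310.3, 247.5]), (0.785, [309.5, 244.1]), (0.83, [308.6, 240.6])]
```

View pics/s7.png

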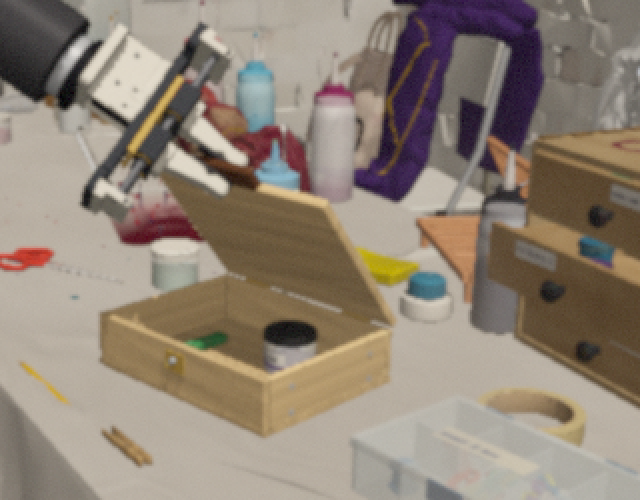

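```bash
cat > k.py <<'E'
from h import *
from scipy.optimize import least_squares
D=[([90.0156,20.587,.6394,-.0175,-70.138,-16.505],[.19152,.64679,.22572]),
([62.2745,15.9127,-8.8093,.003,-65.2957,-60.96],[.4424,.4294,.2054]),
([41.1496,6.1069,-1.2707,0,-82.622,-26.514],[.5206,.20022,.35942]),
([30.508,33.2746,30.2756,-3.8256,-100.4343,-16.065],[.6916,.2142,.2979]),
([39.3831,6.5769,-23.395,8.8819,-46.5401,-30.051],[.5916,.1857,.2257]),
([45.5,36.9,4.8,27.9,-90.3,-33.5],[.6837,.2008,.2284]),([51.3,22.2,-21.2,37.5,-72.1,-58.9],[.6228,.184,.2346]),
([56.7,12.5,-46.2,56.4,-60.2,-94.2],[.5641,.1679,.2184]),([48.6,38.2,17.3,26.7,-101.3,-31.2],[.6821,.2631,.3035]),
([30.94,31.816,18.735,-3.393,-89.067,-15.93],[.676,.2081,.2251]),([59.9,12.3,-58.3,71.3,-61.3,-124.2],[.5325,.1697,.2032])]
def fk(p,q):
    a1,d,z0,La,c,Lb,L6,w,v=p;q=np.radians(q)
    A=R.from_rotvec([0,0,q[0]]);U=A*R.from_rotvec([0,q[1],0]);F=A*R.from_rotvec([0,q[1]-q[2],0])
    G=F*R.from_rotvec([-q[3],0,0]);W=G*R.from_rotvec([0,-q[4],0])
    T=W*R.from_matrix([[0,0,1],[0,-1,0],[1,0,0]])*R.from_rotvec([0,0,np.pi/2-q[5]])
    return A.apply([a1,-d,z0])+U.apply([0,0,La])+F.apply([Lb,0,c])+G.apply([0,v,0])+W.apply([L6,0,w]),T
x0=[0,.19,.3,.5,0,.45,.35,0,0]
f=lambda p:np.r_[np.ravel([fk(p,q)[0]-t for q,t in D]),1e-4*(np.array(p)-x0)]
par=least_squares(f,x0).x
if __name__=="__main__":
    print(np.round(par,3));print((1000*np.array([fk(par,q)[0]-t for q,t in D])).round(1))
E
python3 k.py; grep -n "(-.*45\|q00" s.py | head -3
```

```text
[ 0.    -0.     0.199  0.601  0.     0.463  0.378 -0.    -0.192]
[[ 0.  -0.   0. ]
 [ 0.   0.   0. ]
 [ 0.   0.  -0. ]
 [-0.  -0.1 -0. ]
 [ 0.1  0.   0. ]
 [-0.4  0.4 -0.7]
 [-0.  -0.3  0.4]
 [ 0.2  0.1 -0.1]
 [ 0.2 -0.1  0.3]
 [-0.  -0.1  0. ]
 [-0.1 -0.1  0. ]]
2:b=np.load("b.npy");q00=get_obs()["joint_pos"]
4:for be in (-45,-30,-20,-10,10,20,30,45):
8:        q=q00
```

```bash
cat > s.py <<'E'
from ik import *
b=np.load("b.npy")
A=np.r_[.785:1.8:.1,1.8]
starts=[[60,12,-50,71,-61,-124],[10,20,-50,-100,-50,130],[50,10,-50,0,-30,-60],[30,10,-50,-140,-30,130]]
for flip in (0,180):
 for be in (-75,-60,-50,-40,0,40,50,60,75):
  res=[]
  for s in starts:
    q=np.array(s,float)
    if flip: q[5]+= 180 if q[5]<0 else -180
    out=[]
    for a in A:
        p,Q=lidpose(b,a,.173);g=p-Q.apply([0,0,.019]);Q2=Q*R.from_euler('y',be,degrees=True)*R.from_euler('z',flip,degrees=True)
        p=g+Q2.apply([0,0,.019])
        if len(out)==0 : q=np.clip(q,lo+1,hi-1)
        q,e=ik(p,Q2,np.clip(q,lo+.01,hi-.01));out.append(np.r_[q,e])
        if e>.005: break
    out=np.array(out)
    if out[0,6]<.005: res.append((len(out),out))
  res.sort(key=lambda t:-t[0])
  if res: n,out=res[0];print(flip,be,n,"err %.3f"%out[:,6].max(),"at45",out[0,:6].round(0),"top",out[-1,:6].round(0),"q3 %.0f q5 %.0f"%(out[:,2].min(),out[:,4].max()))
E
python3 s.py
```

```text
0 -75 12 err 0.000 at45 [-13.  33.  -8. -71. -96.  89.] top [  -3.   43.   25.  -69. -106.   10.] q3 -8 q5 -96
0 -60 12 err 0.000 at45 [-13.  23. -15. -70. -82.  87.] top [   2.   39.   27.  -57. -102.    6.] q3 -15 q5 -82
0 -50 12 err 0.000 at45 [-10.  16. -20. -70. -71.  84.] top [  6.  36.  27. -48. -99.   3.] q3 -20 q5 -71
0 -40 12 err 0.000 at45 [ -6.   9. -24. -69. -59.  78.] top [ 11.  35.  27. -39. -97.  -0.] q3 -24 q5 -58
0 50 12 err 0.000 at45 [  64.   18.  -58.   66.  -68. -129.] top [ 48.  38.   0.  35. -92. -38.] q3 -58 q5 -68
0 60 12 err 0.000 at45 [  66.   25.  -52.   58.  -76. -128.] top [ 50.  41.  -4.  41. -94. -43.] q3 -52 q5 -76
0 75 12 err 0.000 at45 [  66.   35.  -43.   49.  -87. -127.] top [ 51.  45. -10.  49. -99. -49.] q3 -43 q5 -87
180 -75 12 err 0.000 at45 [-13.  33.  -8. -71. -96. -91.] top [  -3.   43.   25.  -69. -106. -170.] q3 -8 q5 -96
180 -60 12 err 0.009 at45 [-13.  23. -15. -70. -82. -93.] top [   2.   39.   27.  -57. -102. -174.] q3 -15 q5 -82
180 -50 11 err 0.035 at45 [-10.  16. -20. -70. -71. -96.] top [   6.   36.   26.  -49.  -98. -174.] q3 -20 q5 -71
180 -40 10 err 0.009 at45 [  -6.    9.  -24.  -69.  -59. -102.] top [  11.   30.   20.  -40.  -90. -174.] q3 -24 q5 -58
180 50 12 err 0.000 at45 [ 64.  18. -58.  66. -68.  51.] top [ 48.  38.   0.  35. -92. 142.] q3 -58 q5 -68
180 60 12 err 0.000 at45 [ 66.  25. -52.  58. -76.  52.] top [ 50.  41.  -4.  41. -94. 137.] q3 -52 q5 -76
180 75 12 err 0.000 at45 [ 66.  35. -43.  49. -87.  53.] top [ 51.  45. -10.  49. -99. 131.] q3 -43 q5 -87
```

Run:
```python
from h import *
def tri(a,c):
    from scipy.optimize import least_squares
    r=least_squares(lambda P:np.r_[proj("top",P)[0]-a,proj("side",P)[0]-c],[.8,.1,.15]);return r.x.round(3),r.cost.round(1)
print("cab top front left",tri((333,82),(455,152)))
print("drawer front left top",tri((335,118),(437,190)))
print("bottle tip",tri((314,58),(446,155)))
from g import *
state()
for k,s in ((.15,3),):
  p=0
rows(-.9,10,.0)
```

```text
cab top front left (array([0.839, 0.113, 0.216]), np.float64(8.0))
drawer front left top (array([0.792, 0.106, 0.143]), np.float64(13.1))
bottle tip (array([0.884, 0.162, 0.2  ]), np.float64(31.6))
grip r 0.1925 lat 0.0110 angle pos 0.915 tilt 0.800 yawerr -2.22
28.3 [  4.1 -23.4  -6. ] [-2.   3.4 -5.1] 0.0115 [  59.9   12.3  -58.3   71.3  -61.3 -124.2]
-0.008 -0.052 0.007 -0.021 0.001 -0.019
-0.019 -0.104 0.017 -0.043 0.001 -0.038
-0.033 -0.153 0.031 -0.064 0.002 -0.057
-0.05 -0.201 0.048 -0.086 0.003 -0.076
-0.069 -0.247 0.069 -0.107 0.004 -0.095
-0.092 -0.289 0.092 -0.128 0.004 -0.114
-0.116 -0.329 0.118 -0.15 0.005 -0.133
-0.143 -0.365 0.147 -0.171 0.006 -0.152
-0.172 -0.398 0.178 -0.192 0.006 -0.171
-0.203 -0.426 0.211 -0.214 0.007 -0.191
```

Run:
```python
from h import *
o=get_obs();A=R.from_euler('xyz',o["orientation"],degrees=True);P1=np.array([.5641,.1679,.2184]);B=R.from_euler('xyz',[-144.8,-34.4,-96.4],degrees=True)
from scipy.spatial.transform import Slerp
S=Slerp([0,1],R.concatenate([A,B]))
for t in (.2,.4,.6,.8,1): print(*rel(o["tool_pos"]+t*(P1-o["tool_pos"]),S(t).as_euler('xyz',degrees=True)))
```

```text
0.0 -0.022 0.009 -0.012 -0.002 -0.013
0.0 -0.043 0.018 -0.024 -0.003 -0.025
0.001 -0.065 0.027 -0.037 -0.005 -0.038
0.001 -0.086 0.036 -0.049 -0.007 -0.051
0.001 -0.108 0.045 -0.061 -0.009 -0.063
```

```bash
python3 -m inch '0 -.022 .009 -.012 -.002 -.013;0 -.043 .018 -.024 -.003 -.025;.001 -.065 .027 -.037 -.005 -.038;.001 -.086 .036 -.049 -.007 -.051;.001 -.108 .045 -.061 -.009 -.063;.001 -.108 .045 -.061 -.009 -.063;.001 -.108 .045 -.061 -.009 -.063'
python3 - <<'E'
from g import *
state();rows(-.36,7,.0025)
E
```

```text
clock: 28.88
tool_pos: [0.5657, 0.1785, 0.2217]
orientation: [-144.5, -33.9, -95.6]
force: [-15.0, 9.9, 15.8]
opening: 0.0109
gripper_force: 30.4
grip r 0.1924 lat 0.0100 angle pos 1.135 tilt 1.067 yawerr 1.03
28.8833 [-15.    9.9  15.8] [ 1.2  3.2 -1.4] 0.0109 [ 57.2  12.3 -46.   56.9 -59.9 -94.1]
-0.002 -0.03 0.003 -0.013 -0.0 -0.01
-0.005 -0.061 0.007 -0.025 -0.0 -0.021
-0.009 -0.091 0.013 -0.038 -0.001 -0.031
-0.014 -0.12 0.019 -0.051 -0.001 -0.041
-0.019 -0.149 0.027 -0.064 -0.001 -0.052
-0.026 -0.178 0.036 -0.076 -0.001 -0.062
-0.034 -0.206 0.046 -0.089 -0.001 -0.072
```

```bash
python3 -m inch '-.002 -.03 .003 -.013 0 -.01;-.005 -.061 .007 -.025 0 -.021;-.009 -.091 .013 -.038 -.001 -.031;-.014 -.12 .019 -.051 -.001 -.041;-.019 -.149 .027 -.064 -.001 -.052;-.026 -.178 .036 -.076 -.001 -.062;-.034 -.206 .046 -.089 -.001 -.072;-.034 -.206 .046 -.089 -.001 -.072;-.034 -.206 .046 -.089 -.001 -.072'
python3 - <<'E'
from g import *
state();rows(-.3,6,.0025)
E
```

```text
clock: 29.63
tool_pos: [0.6268, 0.195, 0.2361]
orientation: [-169.3, -38.8, -80.8]
force: [-7.9, 12.6, 14.1]
opening: 0.011
gripper_force: 30.5
grip r 0.1928 lat 0.0099 angle pos 1.502 tilt 1.426 yawerr 0.73
29.6333 [-7.9 12.6 14.1] [ 2.3  2.5 -1. ] 0.011 [ 51.7  22.3 -20.6  37.6 -71.6 -58.9]
-0.002 -0.029 0.003 -0.012 -0.0 -0.01
-0.005 -0.059 0.007 -0.025 -0.0 -0.02
-0.009 -0.088 0.012 -0.037 -0.001 -0.03
-0.014 -0.116 0.019 -0.049 -0.001 -0.04
-0.019 -0.145 0.026 -0.062 -0.001 -0.05
-0.026 -0.172 0.035 -0.074 -0.001 -0.06
```

```bash
python3 -m inch '-.002 -.029 .003 -.012 0 -.01;-.005 -.059 .007 -.025 0 -.02;-.009 -.088 .012 -.037 -.001 -.03;-.014 -.116 .019 -.049 -.001 -.04;-.019 -.145 .026 -.062 -.001 -.05;-.023 -.159 .03 -.068 -.001 -.055;-.023 -.159 .03 -.068 -.001 -.055;-.023 -.159 .03 -.068 -.001 -.055'; python3 -c "
from g import *
state()"; python3 -m inch '0 0 0 0 0 0;0 0 0 0 0 0;0 0 0 0 0 0;0 0 0 0 0 0;0 0 -.1 0 0 0;0 0 -.2 0 0 0;0 0 -.3 0 0 0;0 0 -.35 0 0 0;0 0 -.35 0 0 0' 0
python3 - <<'E'
from g import *
state()
snapshot("side");cams=["side"]
for cam in cams:
  print(cam,[(round(l["p"],2),np.round(l["uv"],1)) for l in landmark_of(cam,"lid_tab")[:1]],[(a,proj(cam,lidpt(np.r_[b[:3],a],[-.192,0,.005]))[0].round(1).tolist()) for a in (1.7,1.75,1.8,1.85)])
E
```

```text
clock: 30.3
tool_pos: [0.6736, 0.2078, 0.2314]
orientation: [170.4, -38.8, -68.1]
force: [-5.4, 14.2, 14.0]
opening: 0.011
gripper_force: 30.3
grip r 0.1932 lat 0.0099 angle pos 1.776 tilt 1.701 yawerr 0.48
30.3 [-5.4 14.2 14. ] [ 2.7  1.8 -1.1] 0.011 [ 47.1  33.2  -0.6  29.4 -85.1 -38.8]
clock: 31.05
tool_pos: [0.6649, 0.2736, 0.3121]
orientation: [170.3, -38.8, -68.1]
force: [0.0, -0.4, 0.2]
opening: 0.0439
gripper_force: 0.0
grip r 0.2740 lat 0.0756 angle pos 1.748 tilt 1.702 yawerr 0.37
31.05 [ 0.  -0.4  0.2] [ 2.2  0.3 -0.1] 0.0439 [ 50.9  34.2  11.9  27.5 -97.  -36.3]
side [(0.95, array([362.3, 133.8]))] [(1.7, [354.5, 136.7]), (1.75, [357.5, 136.9]), (1.8, [360.5, 137.4]), (1.85, [363.4, 138.2])]
```

```bash
sed -i "s/'y',40/'y',-40/" g.py
python3 - <<'E'
from g import *
print("mid",lrel(b,1.8,.30));print("pre",grel(1.8,.27,.004))
E
```

```text
mid [ 0.25  -0.056  0.02  -0.029 -0.218 -0.008]
pre [ 0.277 -0.053  0.251 -0.032 -0.44   0.002]
```

```bash
python3 -m inch '.25 -.056 .02 -.029 -.218 -.008;.25 -.056 .02 -.029 -.218 -.008;.25 -.056 .02 -.029 -.218 -.008;.25 -.056 .02 -.029 -.218 -.008;.25 -.056 .02 -.029 -.218 -.008;.25 -.056 .02 -.029 -.218 -.008;.25 -.056 .02 -.029 -.218 -.008;.25 -.056 .02 -.029 -.218 -.008;.25 -.056 .02 -.029 -.218 -.008'
python3 - <<'E'
from g import *
state();print("pre",grel(1.8,.27,.004))
E
```

```text
clock: 31.9
tool_pos: [0.7023, 0.2171, 0.3483]
orientation: [166.8, -0.2, -74.8]
force: [-0.1, 0.5, -0.8]
opening: 0.0435
gripper_force: 0.0
grip r 0.3183 lat -0.0007 angle pos 1.799 tilt 1.802 yawerr 10.80
31.9 [-0.1  0.5 -0.8] [ 0.3 -0.8 -0. ] 0.0435 [  30.5   33.9   37.5   -3.4 -106.4  -15.9]
pre [ 0.164 -0.015  0.159  0.    -0.223 -0.001]
```

```bash
python3 -m inch '.164 -.015 .1 0 -.223 0;.164 -.015 .1 0 -.223 0;.164 -.015 .1 0 -.223 0;.164 -.015 .1 0 -.223 0;.164 -.015 .12 0 -.223 0;.164 -.015 .159 0 -.223 0;.164 -.015 .159 0 -.223 0;.164 -.015 .159 0 -.223 0;.164 -.015 .159 0 -.223 0;.164 -.015 .159 0 -.223 0'
python3 - <<'E'
from g import *
state();print("grasp",grel(1.8,.173,.004))
snapshot("wrist");print([(round(l["p"],2),np.round(l["uv"],1)) for l in landmark_of("wrist","lid_tab")[:2]],proj("wrist",[lidpt(np.r_[b[:3],a],[-.192,0,.005])[0] for a in (1.79,1.83)]))
E
```

```text
clock: 32.73
tool_pos: [0.709, 0.1705, 0.3031]
orientation: [163.2, 38.7, -85.3]
force: [-1.0, -0.8, 0.3]
opening: 0.0443
gripper_force: 0.0
grip r 0.2686 lat -0.0596 angle pos 1.816 tilt 1.798 yawerr 0.12
32.7333 [-1.  -0.8  0.3] [-1.8 -1.2 -0.1] 0.0443 [   7.    36.2   39.1  -39.8 -107.6   -3.8]
grasp [ 0.011  0.002  0.323 -0.    -0.     0.001]
[(0.68, array([315.2, 243.3]))] [[334.45817149 242.18697068]
 [322.1776398  241.77620103]]
```

```bash
python3 -m inch '.011 0 .1 0 0 .001;.011 0 .2 0 0 .001;.011 0 .26 0 0 .001;.011 0 .3 0 0 .001;.011 0 .323 0 0 .001;.011 0 .323 0 0 .001;.011 0 .323 0 0 .001'; python3 -m inch '0 0 0 0 0 0;0 0 0 0 0 0;0 0 0 0 0 0;0 0 0 0 0 0;0 0 0 0 0 0;0 0 0 0 0 0;0 0 0 0 0 0;0 0 0 0 0 0' 1
python3 - <<'E'
from g import *
state()
rows(.36,7,.003)
E
```

```text
clock: 33.42
tool_pos: [0.6774, 0.222, 0.2289]
orientation: [163.1, 38.7, -85.6]
force: [0.8, -0.8, 0.6]
opening: 0.0441
gripper_force: 0.0
clock: 34.08
tool_pos: [0.6765, 0.2215, 0.2284]
orientation: [162.9, 38.8, -85.7]
force: [-1.1, -2.3, 3.5]
opening: 0.0102
gripper_force: 29.9
grip r 0.1918 lat -0.0020 angle pos 1.820 tilt 1.802 yawerr -0.13
34.0833 [-1.1 -2.3  3.5] [-1.8  0.1  0.9] 0.0102 [ 10.9  35.1  27.7 -39.3 -97.1  -0.5]
-0.0 0.03 -0.0 0.013 -0.0 -0.011
0.001 0.06 0.001 0.025 -0.0 -0.021
0.003 0.091 0.003 0.038 -0.0 -0.032
0.006 0.12 0.006 0.05 -0.0 -0.042
0.01 0.15 0.011 0.063 -0.0 -0.053
0.014 0.179 0.017 0.075 -0.0 -0.063
0.02 0.208 0.023 0.088 -0.0 -0.074
```

```bash
python3 -m inch '0 .03 0 .013 0 -.011;.001 .06 .001 .025 0 -.021;.003 .091 .003 .038 0 -.032;.006 .12 .006 .05 0 -.042;.01 .15 .011 .063 0 -.053;.014 .179 .017 .075 0 -.063;.02 .208 .023 .088 0 -.074;.02 .208 .023 .088 0 -.074;.02 .208 .023 .088 0 -.074'
python3 - <<'E'
from g import *
state()
rows(.36,7,.003)
E
```

```text
clock: 34.83
tool_pos: [0.6148, 0.2046, 0.2335]
orientation: [-170.3, 39.6, -68.6]
force: [-2.4, -3.5, 1.4]
opening: 0.0101
gripper_force: 30.0
grip r 0.1907 lat -0.0020 angle pos 1.455 tilt 1.441 yawerr -0.15
34.8333 [-2.4 -3.5  1.4] [-2.7  1.   1.1] 0.0101 [  9.3  20.6   5.8 -41.8 -77.   19. ]
0.0 0.03 -0.0 0.013 -0.0 -0.011
0.001 0.06 0.001 0.025 -0.0 -0.021
0.003 0.091 0.003 0.038 -0.0 -0.032
0.006 0.12 0.007 0.05 -0.0 -0.042
0.01 0.15 0.011 0.063 -0.0 -0.053
0.015 0.179 0.017 0.075 -0.0 -0.063
0.021 0.208 0.024 0.088 -0.0 -0.074
```

```bash
python3 -m inch '0 .03 0 .013 0 -.011;.001 .06 .001 .025 0 -.021;.002 .091 .002 .038 0 -.032;.005 .12 .005 .05 0 -.042;.009 .15 .009 .063 0 -.053;.013 .179 .015 .075 0 -.063;.019 .208 .022 .088 0 -.074;.019 .208 .022 .088 0 -.074;.019 .208 .022 .088 0 -.074'
python3 - <<'E'
from g import *
state()
rows(.31,6,.002)
E
```

```text
clock: 35.58
tool_pos: [0.5565, 0.1886, 0.2165]
orientation: [-145.1, 34.6, -53.2]
force: [-6.0, -5.7, 6.8]
opening: 0.0102
gripper_force: 30.0
grip r 0.1901 lat -0.0020 angle pos 1.096 tilt 1.080 yawerr -0.10
35.5833 [-6.  -5.7  6.8] [-2.5  2.3  1.7] 0.0102 [  4.1  10.7 -11.8 -52.6 -61.9  45.4]
-0.0 0.03 -0.0 0.013 -0.0 -0.011
0.001 0.061 0.001 0.025 -0.0 -0.021
0.003 0.091 0.003 0.038 -0.0 -0.032
0.005 0.121 0.006 0.05 -0.0 -0.042
0.009 0.151 0.011 0.063 -0.0 -0.053
0.014 0.18 0.016 0.076 -0.0 -0.063
```

```bash
python3 -m inch '0 .03 0 .013 0 -.011;0 .061 0 .025 0 -.021;.001 .091 .001 .038 0 -.032;.003 .121 .003 .05 0 -.042;.007 .15 .008 .063 0 -.053;.01 .175 .011 .074 0 -.062;.01 .175 .011 .074 0 -.062;.01 .175 .011 .074 0 -.062;.01 .175 .011 .074 0 -.062;.01 .175 .011 .074 0 -.062'
python3 - <<'E'
from g import *
state()
im=snapshot("side");cv2.imwrite("pics/s8.png",im[80:330,190:510][:,:,::-1].repeat(2,0).repeat(2,1))
snapshot("top")
from scipy.optimize import least_squares
for cam in ("side","top"):
  for n in ("lid_tab","lid_hinge"):
    print(cam,n,[(round(l["p"],2),np.round(l["uv"],1)) for l in landmark_of(cam,n)[:2]],[(a,proj(cam,lidpt(np.r_[b[:3],a],[-.192,0,.005] if n=="lid_tab" else [0,0,.005]))[0].round(1).tolist()) for a in (.74,.785,.83)])
E
```

```text
clock: 36.42
tool_pos: [0.515, 0.1773, 0.1871]
orientation: [-127.0, 26.8, -43.9]
force: [-4.5, -3.8, -1.7]
opening: 0.0102
gripper_force: 30.1
grip r 0.1898 lat -0.0019 angle pos 0.798 tilt 0.777 yawerr -0.09
36.4167 [-4.5 -3.8 -1.7] [-4.3  2.9  1. ] 0.0102 [ -6.4   9.3 -23.6 -69.1 -58.7  79.2]
side lid_tab [(0.78, array([296.9, 172. ])), (0.75, array([275.7, 221.1]))] [(0.74, [293.2, 178.9]), (0.785, [295.6, 175.1]), (0.83, [298.1, 171.4])]
side lid_hinge [(0.74, array([343.9, 226.4]))] [(0.74, [343.1, 226.9]), (0.785, [343.1, 227.0]), (0.83, [343.2, 227.0])]
top lid_tab [(0.98, array([306.9, 244. ]))] [(0.74, [310.3, 247.5]), (0.785, [309.5, 244.1]), (0.83, [308.6, 240.6])]
top lid_hinge [(0.63, array([293.8, 199.2]))] [(0.74, [294.3, 195.1]), (0.785, [294.3, 195.1]), (0.83, [294.3, 195.0])]
```

View pics/s8.png

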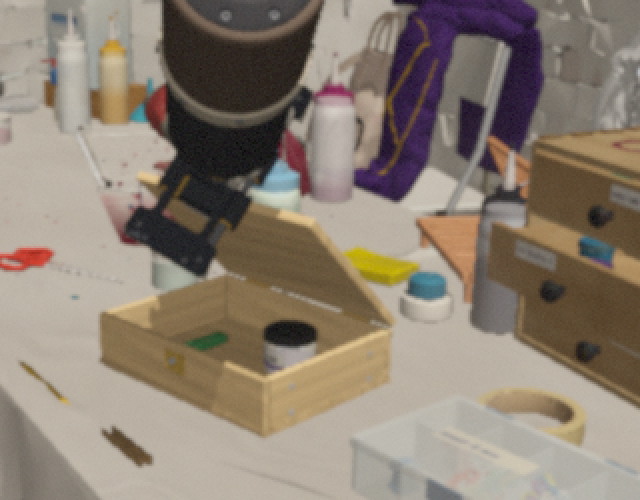

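The side view shows the lid held at about 45° by the tab, with the pot and peg inside. The pose gives 0.78 to 0.80 rad, the vision agrees, and the forces are low. Handing in.

```bash
python3 -m inch '0 0 0 0 0 0;0 0 0 0 0 0;0 0 0 0 0 0'; python3 -c "
from g import *
state()
print(close_job())"
```

```text
clock: 36.97
tool_pos: [0.5151, 0.1773, 0.1872]
orientation: [-127.0, 26.7, -43.9]
force: [-3.9, -5.4, -1.7]
opening: 0.0102
gripper_force: 30.2
grip r 0.1898 lat -0.0019 angle pos 0.798 tilt 0.777 yawerr -0.08
36.9667 [-3.9 -5.4 -1.7] [-4.4  2.9  0.9] 0.0102 [ -6.4   9.3 -23.5 -69.1 -58.7  79.2]
the job is handed in; nothing more can be done
None
```

The pot, marker and peg are packed in the dye box and the gripper is holding the lid by its tab at about 45° (0.78–0.80 rad), handed in at 37 s; I brought the lid forward three times, because the first two grips ran out of arm reach (the second stopped at joint 3's limit), and each time took it back and let go only where it stays by itself.

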